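Rack the handpieces and latch the keeper bar

ROBOT

A 6-joint arm with a two-finger parallel gripper is mounted at the origin on the work surface. World frame = base frame: x ahead of the robot, y to its left, z up, the work surface at z = 0. Lengths are in m, angles in rad, forces in N, time in s.
With the tool pointing down it reaches from about 0.325 to 0.775 m from the base axis. Payload 9.3 kg.
Tool frame: the origin (TCP) lies on the centre line of the jaws, within the pads' length; the fingertips stand 11 mm ahead of it and the grasp point (between the pads) lies 8 mm behind it (tips_ahead is the z of the fingertips in the tool frame, in m); z points along the fingers, y is the line along which they close (so a half turn about z gives the same grasp; the last joint's range is limited). The gripper opens to 85 mm and grips with 20 to 120 N. Pads are 22 mm wide; open, the fingers measure 114 mm over their backs; the gripper's body (76 mm by 85 mm) begins 54 mm behind the grasp point. The pads swing forward as they close: fully open they stand 13 mm farther back than shut.
Start: joints at [-1.291, 0.259, 0.021, 1.334, 0, 1.418], TCP at [0.231, -0.499, 0.242] pointing down, gripper open.
Joint ranges: [-3.04, 3.04], [-0.91, 1.82], [-1.04, 1.36], [-1.92, 1.95], [-1.52, 1.45], [-3.14, 3.14]. Speed limits (rad/s): [2.22, 2.22, 2.79, 3.14, 3.14, 3.14].

INTERFACE

Orientations are given as a unit quaternion [w, x, y, z].
In Python, from station import * gives the robot as it stands. The module is installed in compiled form; this text tells all that it offers.
- The arm moves only by the tool jog_arm, never from a script. Its argument "targets" is one flat list of numbers, 4 for each row, row after row: the shift along the tool's x, y, z in units of 30 mm (1.0 is 30 mm), then the turn about the tool's z in units of 0.1 rad (1.0 is 0.1 rad). In form: [dx, dy, dz, yaw, dx, dy, dz, yaw, ...]. A call has 1 to 20 rows; each row shifts and turns the commanded pose from where the row before left it, along the tool's axes as they then stand; what a row does not reach is not made up. A row lasts 1/8 s, in which the tool goes at most 62.5 mm and 10.7 degrees, less where a joint would pass 70% of its speed; a pose out of reach is approached as far as the arm can. A call with a number of a shift or a turn outside -1 to 1 is refused whole. A call with a gripper value outside its range is refused whole. "grip" is the opening, from 0 (shut) to 1 (fully open), set as the call begins (left out, the last holds). The fingers move at their own pace and stop on an object; "newtons" is the grip in N (left out, the last holds). Time passes only in rows, so rows that do not move let the fingers close. It gives the time, the measured TCP pose, the force, the opening and the grip force at its end, in the units of the state.
- read_state(): the state, without advancing time (a new reading comes with each control period).
- get_image(name): name is "side" or "top"; returns a dict with "pixels" (420x560x3 uint8, blue, green, red), "K" (3x3 intrinsics, pixels), "k1" (the pictures are not rectified: a ray, as slopes to the right and down, at radius r is drawn at 1 + k1 r^2 times it, then the intrinsics apply), "R" (3x3) and "t" (3): a world point X has camera coordinates R X + t. Camera axes: x right, y down, z forward; pixel columns grow to the right and rows downward; lengths in m; the calibration is good to about 2 mm. A picture is of the moment at which its call begins. There is no depth.
- finish_job(): hands the job in; it is judged then, once.
The state is a dict: "t": time; "joint_positions": joint angles; "joint_velocities": joint speeds; "tau": joint torques, N m; "eef_pos": TCP position; "ee_rot": TCP orientation; "wrist_force": force on the tool from outside, world axes, zero at the start; "moment": the same for the moment, N m; "finger_gap": finger opening in m; "gripper_force": force on a finger pad.
Only numpy, scipy, OpenCV 4.12 (cv2) and the standard library are available. Lean on these libraries where they do the work, as an engineer would, in place of code of your own. Each camera call takes 0.05 s, during which the arm holds its last target. There are 200 camera calls.

TASK

Pack up the carving bench: swing the red keeper bar of the handpiece rack well open, seat the loose comb tray flat on the rack base over its two alignment pegs, then lay every handpiece on the bench into a notch pair of its own, down across both combs with its body centred and its steel nose pointing away from the robot. Finally swing the keeper bar over them until it snaps fully home in its catch and let go; do not disturb the jar, the carved nut or the brush.

Things in the scene. Friction and masses are not known exactly. Their poses are not given: they have to be found in the camera images.
- rack: handpiece rack fixed to the bench: grey base plate 110 (x) x 310 (y, from -170 to +140) x 12 mm. Origin on the bench under the middle of the tray's seat; +x away from the robot, z up. Two steel pegs, 12 mm across with tapered tips, rise 11 mm from the plate at y = -48 and +48 mm (x = 0). Hinge post, 22 mm across, at y = +125
- rack_seat (a point): point on the top face of the rack's base plate (12 mm above the bench) where the centre of the seated tray's underside belongs
- rack_hinge (a point): axis of the keeper bar's upright hinge, at the height of the bar's centre line (71 mm above the bench)
- rack_catch (a point): the catch's brass sprung roller (16 mm across), at x = -10, y = -146 mm in the rack frame, at the bar's height, 71 mm above the bench. The catch pillar behind it, 50 x 16 mm and 82 mm high, stands at y = -162. The roller gives way outwards and then holds the bar's end
- keeper (a joint): keeper bar angle (rad): 0 shut along the rack's -y over the tray, 1.6 open stop. Turns level; as it grows it swings clockwise from above, free end towards the robot. Stays where left (0.08 N m friction). Closing, its end meets the roller at 0.085, needs up to 8 N at the knob, and past 0.04 snaps to the stop at 0 and is held. Starts ajar
- keeper_knob (a point): middle of the black upright round knob on the red keeper bar, 125 mm from the hinge axis, 95 mm above the bench: knob 20 mm across, from the bar's top (78 mm) up to 112 mm. The bar is 14 mm wide and thick, 260 mm from the hinge to its end, underside 64 mm above the bench
- tray: loose comb tray, 350 g: aluminium plate 92 (x) x 216 (y) x 10 mm with two 15 mm through holes at y = -48 and +48 (x = 0) that go over the rack's pegs, either way round. Origin at the centre of its underside, z up. Orange grip block at the centre, 36 (x) x 18 (y) mm, from 10 to 24 mm above the underside
- tray_combs (a point): centre of the tray at notch-floor height, 24 mm above its underside. Two black combs, 10 mm thick, run along y at x = -34 and +34, teeth tops 36 mm above the underside; each has four notches 27 mm wide at y = -72, -24, 24, 72. A handpiece lies along x across both, its centre 35 mm above the tray's underside (47 mm above the bench in the rack)
- hp1: cordless handpiece, about 120 g: square blue-grey body 110 x 22 x 22 mm, 10 mm rubber tail cap, 40 mm tapering steel nose (160 mm in all). Any of its four long faces may be underneath. Origin at the body's centre (11 mm above the bench when lying on it); +x along the body towards the nose. May be absent (None)
- hp1_nose (a point): tip of hp1's steel nose, 95 mm from the body's centre
- hp2: cordless handpiece, about 120 g: square blue-grey body 110 x 22 x 22 mm, 10 mm rubber tail cap, 40 mm tapering steel nose (160 mm in all). Any of its four long faces may be underneath. Origin at the body's centre (11 mm above the bench when lying on it); +x along the body towards the nose. May be absent (None)
- hp2_nose (a point): tip of hp2's steel nose, 95 mm from the body's centre
- hp3: cordless handpiece, about 120 g: square blue-grey body 110 x 22 x 22 mm, 10 mm rubber tail cap, 40 mm tapering steel nose (160 mm in all). Any of its four long faces may be underneath. Origin at the body's centre (11 mm above the bench when lying on it); +x along the body towards the nose. May be absent (None)
- hp3_nose (a point): tip of hp3's steel nose, 95 mm from the body's centre
- hp4: cordless handpiece, about 120 g: square blue-grey body 110 x 22 x 22 mm, 10 mm rubber tail cap, 40 mm tapering steel nose (160 mm in all). Any of its four long faces may be underneath. Origin at the body's centre (11 mm above the bench when lying on it); +x along the body towards the nose. May be absent (None)
- hp4_nose (a point): tip of hp4's steel nose, 95 mm from the body's centre
- jar: bystander: amber jar with yellow lid, 68 mm across, 100 mm tall, origin under its centre
- nut: bystander: carved nut, 64 mm across, 62 mm tall, origin under its centre
- brush: bystander: small brush 170 mm long lying on the bench, origin under its middle

How it is judged:
By the outcome, as a careful person would: the job done as asked, in the order asked, and still so for the second after the job is handed in, with the robot touching nothing.
Of hp1, hp2, hp3, hp4 only 3 to 4 are there at a start; the rules pass over those that are not, and their reading is None.
At some moment in a run one of hp1, hp2, hp3, hp4 may be knocked a few centimetres aside while the robot is not near it.
Once in a run the grip may slacken for a moment while it holds something.
It also fails if it takes over 210 s, if anything falls off the work surface, if the arm or the gripper's body presses on something with over 40 N, if the wrist force passes 120 N, or if a joint passes its speed limit or range.

## Working session

There is one attempt and no reset: what is moved stays moved. The work goes in short steps, Python scripts to look and compute and a tool call to move; the robot and the scene stay as the last step left them, time stands still between calls to the robot, and variables do not carry over. Pictures are saved under pics/ and viewed, at most 14 in all, crops included, and the job is handed in when it is done.

Besides the shell and the picture viewer there is one more tool, called after "Call:" as a command line: name --argument value ..., lists and objects as JSON in quotes. jog_arm: Moves the arm, as the interface text tells. Shifts and turns lie within -1 to 1; 1 stands for 30 mm of shift or 0.1 rad of turn. Its arguments: {"type":"object","properties":{"targets":{"type":"array","items":{"type":"number","minimum":-1,"maximum":1}},"grip":{"type":"number"},"newtons":{"type":"number"}},"required":["targets"]}

```bash
mkdir -p pics
cat > h.py <<'E'
from station import *
import numpy as np, cv2
def snap(n,f):
    im=get_image(n); cv2.imwrite('pics/'+f,im['pixels']); np.savez('pics/'+n+'.npz',**im); return im
def ray(im,u,v):
    K=im['K'];d=float(im['k1'])
    a=np.array([(u-K[0,2])/K[0,0],(v-K[1,2])/K[1,1]]);s=a.copy()
    for _ in range(30): s=a/(1+d*(s@s))
    R=im['R'];return -R.T@im['t'], R.T@np.array([s[0],s[1],1])
def at(im,u,v,z):
    c,r=ray(im,u,v);return c+r*(z-c[2])/r[2]
def proj(im,X):
    c=im['R']@np.array(X)+im['t'];s=c[:2]/c[2];s=s*(1+float(im['k1'])*(s@s));K=im['K']
    return np.array([K[0,0]*s[0]+K[0,2],K[1,1]*s[1]+K[1,2]])
def load(n): return dict(np.load('pics/'+n+'.npz'))
E
python3 - <<'E'
from h import *
np.set_printoptions(precision=4,suppress=True)
for n in('top','side'):
    i=snap(n,n+'0.png');print(n,i['K'],i['k1'],-i['R'].T@i['t'],i['R'])
print(read_state())
E
```

```text
top [[532.3577   0.     282.2471]
 [  0.     532.3577 210.3952]
 [  0.       0.       1.    ]] -0.18919030425894642 [0.3936 0.0009 1.2275] [[-0.0083 -1.      0.0034]
 [-0.9856  0.0076 -0.1692]
 [ 0.1692 -0.0048 -0.9856]]
side [[459.7171   0.     282.9803]
 [  0.     459.7171 212.0972]
 [  0.       0.       1.    ]] 0.04408900523744101 [0.4457 0.7937 0.9459] [[-0.9835 -0.1804 -0.0113]
 [-0.1251  0.7243 -0.678 ]
 [ 0.1305 -0.6654 -0.735 ]]
{'t': 0.1, 'joint_positions': array([-1.2906,  0.2592,  0.0208,  1.3337,  0.    ,  1.4182]), 'joint_velocities': array([-0.0006, -0.0011,  0.0022, -0.0002,  0.    ,  0.0014]), 'tau': array([  0.0037, -55.6698,  34.507 ,   0.0117,  -0.0002,   0.    ]), 'eef_pos': array([ 0.2306, -0.4991,  0.2417]), 'ee_rot': array([-0.0006,  0.9767,  0.2147, -0.    ]), 'wrist_force': array([ 1.1965,  0.6476, -0.0924]), 'moment': array([-0.0126,  0.0246, -0.028 ]), 'gripper_force': 0.0, 'finger_gap': 0.085296520026958}
```

View pics/top0.png

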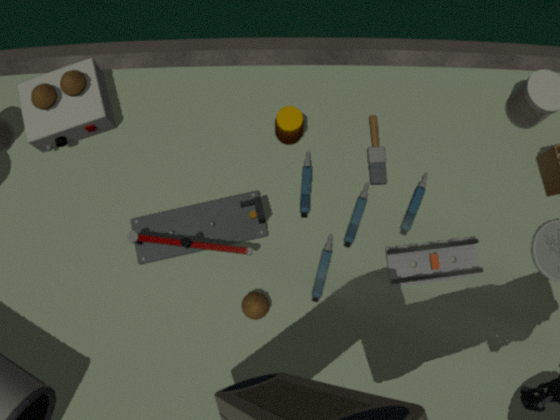

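View pics/side0.png

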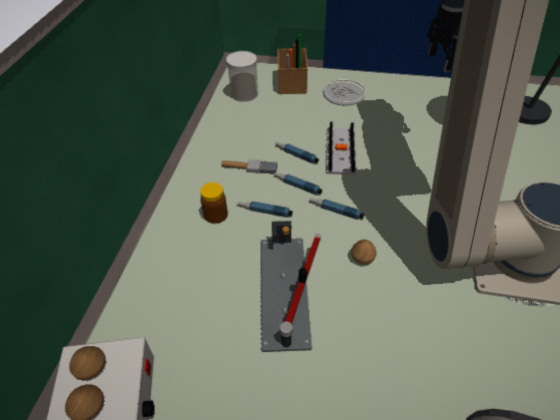

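The top view shows the rack at (200,227) with the bar's hinge at (133,237), knob (186,243) and end (249,251). There are four handpieces near (306,185), (357,215), (322,268) and (414,204), and the tray at (434,261). I'll enlarge it.

Run:
```python
import cv2
i=cv2.imread('pics/top0.png')
a=i[175:275,120:280];cv2.imwrite('pics/cA.png',cv2.convertScaleAbs(cv2.resize(a,None,fx=5,fy=5,interpolation=cv2.INTER_CUBIC),alpha=1.6))
a=i[145:305,285:485];cv2.imwrite('pics/cB.png',cv2.convertScaleAbs(cv2.resize(a,None,fx=3.7,fy=3.7,interpolation=cv2.INTER_CUBIC),alpha=1.6))
```

```text
(no output)
```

View pics/cA.png

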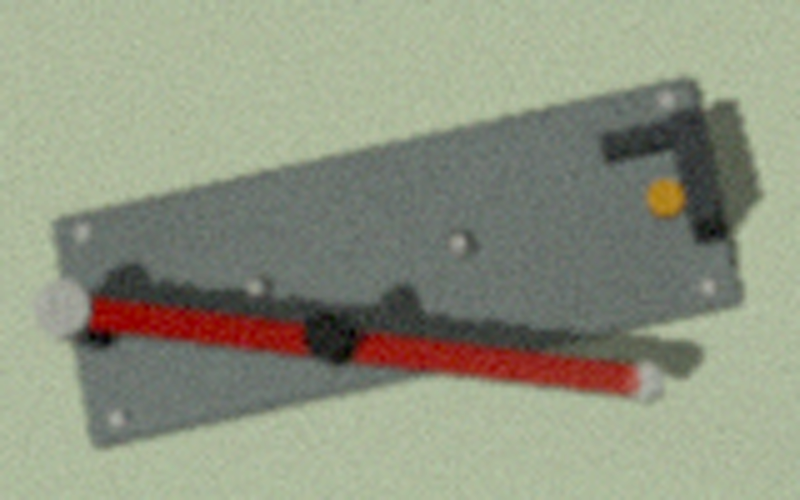

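View pics/cB.png

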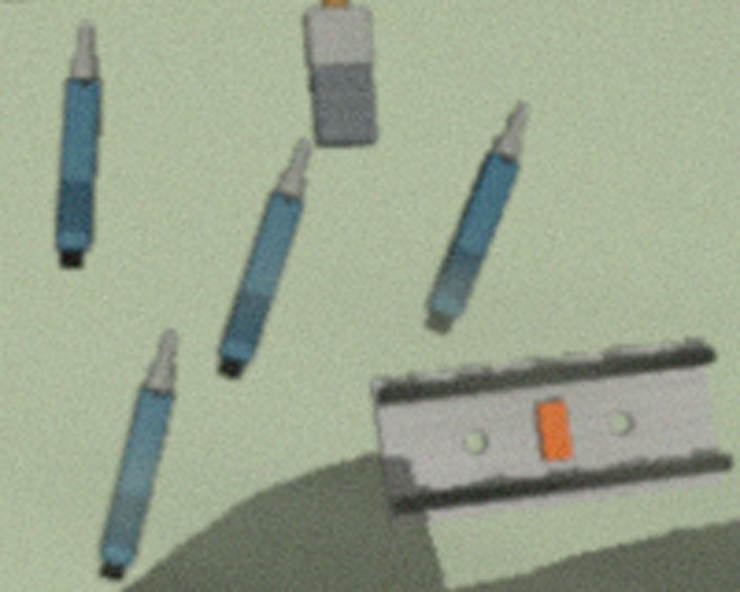

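```bash
cat > m.py <<'E'
from h import *
np.set_printoptions(precision=4,suppress=True)
im=load('top')
A=lambda x,y,z:at(im,120+(x+.5)/5-.5,175+(y+.5)/5-.5,z)
B=lambda x,y,z:at(im,285+(x+.5)/3.7-.5,145+(y+.5)/3.7-.5,z)
c=[A(*p,.012) for p in((55,220),(693,80),(740,302),(97,447))]
print('corners',*c,[np.linalg.norm(c[i]-c[(i+1)%4]) for i in range(4)])
p1,p2=A(259,288,.023),A(461,243,.023)
print('pegs',p1,p2,np.linalg.norm(p1-p2),'mid',(p1+p2)/2)
yd=(c[0]+c[3]-c[1]-c[2])[:2];xd=(c[0]+c[1]-c[2]-c[3])[:2]
print('yaw',np.arctan2(-yd[0],yd[1]),np.arctan2(xd[1],xd[0]),np.arctan2(-(p1-p2)[0],(p1-p2)[1]))
yaw=np.arctan2(-yd[0],yd[1]);cc=sum(c)/4;Y=np.array([-np.sin(yaw),np.cos(yaw)]);X=np.array([np.cos(yaw),np.sin(yaw)])
o=cc[:2]+.015*Y;print('origin from corners',o,'hinge',o+.125*Y,A(62,308,.085),'roller',o-.01*X-.146*Y,A(667,198,.079))
k=A(331,337,.108);print('knob',k); h=o+.125*Y; d=k[:2]-h;print('r',np.linalg.norm(d),'ang', yaw-np.arctan2(d[0],-d[1]), )
for n,a,b,e,f in(('A',(86,24),(70,267),(83,79),(73,250)),('B',(305,142),(231,375),(289,194),(236,358)),('C',(169,332),(112,575),(159,389),(116,560)),('D',(521,104),(438,330),(504,154),(443,312))):
    a,b,e,f=B(*a,.011),B(*b,.011),B(*e,.018),B(*f,.018);d=(a-b)[:2];L=np.linalg.norm(d);d/=L
    print(n,'L',L,np.linalg.norm(e-f),'c',a[:2]-.095*d,((e+f)/2)[:2],'yaw',np.arctan2(d[1],d[0]))
h1,h2=B(475,441,.01),B(622,423,.01);q=[B(*p,.024) for p in((537,403),(566,400),(572,458),(542,461))]
print('tray',h1,h2,np.linalg.norm(h1-h2),(h1+h2)/2,sum(q)/4,'yaw',np.arctan2(-(h1-h2)[0],(h1-h2)[1]))
E
python3 m.py
```

```text
corners [0.5855 0.3509 0.012 ] [0.6495 0.0507 0.012 ] [0.5451 0.0292 0.012 ] [0.4791 0.3272 0.012 ] [np.float64(0.30688789889140916), np.float64(0.10662689092443861), np.float64(0.3052721343500111), np.float64(0.10899125424507534)]
pegs [0.5515 0.2502 0.023 ] [0.5718 0.1569 0.023 ] 0.09552371359231566 mid [0.5617 0.2035 0.023 ]
yaw 0.214177532245015 0.21111836132473935 0.21442720276979682
origin from corners [0.5616 0.2042] hinge [0.535  0.3263] [0.5349 0.3252 0.085 ] roller [0.5829 0.0594] [0.5828 0.0594 0.079 ]
knob [0.5192 0.2011 0.108 ]
r 0.1262450205094302 ang 0.33999257449962483
A L 0.15804825401153277 0.1100482941661707 c [ 0.6499 -0.0593] [ 0.6515 -0.0599] yaw -0.08077663750178071
B L 0.15684783815671496 0.1095275890060952 c [ 0.5766 -0.1738] [ 0.5796 -0.1742] yaw -0.33552551517398094
C L 0.15462010014326846 0.10830400350093738 c [ 0.4534 -0.092 ] [ 0.457  -0.0936] yaw -0.24846634481082006
D L 0.15854597886763525 0.11047644375093978 c [ 0.6035 -0.3103] [ 0.6059 -0.3099] yaw -0.4007407475043366
tray [ 0.4748 -0.3066  0.01  ] [ 0.4843 -0.4026  0.01  ] 0.09650173080704759 [ 0.4796 -0.3546  0.01  ] [ 0.4795 -0.3539  0.024 ] yaw 0.0988950975127051
```

```bash
cat > p.py <<'E'
from h import *
np.set_printoptions(precision=4,suppress=True)
O=np.array([.5616,.2040]);YAW=.2142
X=np.array([np.cos(YAW),np.sin(YAW)]);Y=np.array([-X[1],X[0]]);H=O+.125*Y
def knob(th,r=.125): return H+r*(-Y*np.cos(th)-X*np.sin(th))
def rk(x,y): return O+x*X+y*Y
def psi(s):
    q=s['ee_rot'];return 2*np.arctan2(q[2],q[1])
def legs(*W):
    """W: (x,y,z,psi); prints totals (units) to get there: yaw first, then shift in the new frame"""
    s=read_state();p=s['eef_pos'].copy();a=psi(s)
    print('t %.2f p %s psi %.3f q1,q6 %s F %s gap %.4f g %.1f'%(s['t'],p,a,s['joint_positions'][[0,5]],s['wrist_force'],s['finger_gap'],s['gripper_force']))
    for w in W:
        da=w[3]-a; da=(da+np.pi)%(2*np.pi)-np.pi
        d=np.array(w[:3])-p;c,n=np.cos(w[3]),np.sin(w[3])
        u=np.array([d[0]*c+d[1]*n,d[0]*n-d[1]*c,-d[2]])/.03
        print('yaw %.2f | shift %s  rows>=%.0f'%(-da/.1,np.round(u,3),np.ceil(np.abs(u).max())))
        p=np.array(w[:3]);a=w[3]
E
python3 - <<'E'
from p import *
import station;print([n for n in dir(station) if n[0]!='_'], getattr(station,'tips_ahead',None))
print(knob(.34),knob(1.52))
k=knob(.34)
legs((*k,.2,-1.697),(*k,.096,-1.697))
th=.34;e=knob(.39);legs((*e,.096,-1.747))
E
```

```text
['PlanningError', 'finish_job', 'get_image', 'read_state', 'tips_ahead'] 0.011
[0.5193 0.2021] [0.4144 0.2934]
t 0.10 p [ 0.2306 -0.4991  0.2417] psi 0.433 q1,q6 [-1.2906  1.4182] F [ 1.1965  0.6476 -0.0924] gap 0.0853 g 0.0
yaw 21.30 | shift [-24.399  -6.606   1.391]  rows>=25
yaw -0.00 | shift [-0.     0.     3.467]  rows>=4
t 0.10 p [ 0.2306 -0.4991  0.2417] psi 0.433 q1,q6 [-1.2906  1.4182] F [ 1.1965  0.6476 -0.0924] gap 0.0853 g 0.0
yaw 21.80 | shift [-24.693  -5.171   4.857]  rows>=25
```

Call:
jog_arm --targets '[0,0,0,-1,0,0,0,-1,0,0,0,-1,0,0,0,-1,0,0,0,-1,0,0,0,-1,0,0,0,-1,0,0,0,-1,0,0,0,-1,0,0,0,-1,0,0,0,-1,0,0,0,-1,0,0,0,-1,0,0,0,-1,0,0,0,-1,0,0,0,-1,0,0,0,-1,0,0,0,-1,0,0,0,-1,0,0,0,-1]'

```text
t: 2.6
eef_pos: [0.2306, -0.4991, 0.2419]
ee_rot: [-0.0, 0.345, 0.938, 0.0]
wrist_force: [-0.0, 0.3, -0.3]
finger_gap: 0.0853
gripper_force: 0.0
```

Call:
jog_arm --targets '[0,0,0,-1,0,0,0,-1,0,0,0,-1,0,0,0,-1,0,0,0,-1,0,0,0,-1,0,0,0,-1,0,0,0,-1,0,0,0,-1,0,0,0,-1,0,0,0,-1,0,0,0,-1,0,0,0,-1,0,0,0,-1,0,0,0,-1,0,0,0,-1,0,0,0,-1,0,0,0,-1,0,0,0,-1,0,0,0,-1]' --grip 0.5

```text
t: 5.1
eef_pos: [0.2306, -0.4991, 0.2419]
ee_rot: [0.0, -0.603, 0.798, 0.0]
wrist_force: [-1.0, -0.2, 0.9]
finger_gap: 0.0431
gripper_force: 0.0
```

Call:
jog_arm --targets '[0,0,0,-0.75,0,0,0,-0.75,-0.8,-0.22,0,0,-0.8,-0.22,0,0,-0.8,-0.22,0,0,-0.8,-0.22,0,0,-0.8,-0.22,0,0,-0.8,-0.22,0,0,-0.8,-0.22,0,0,-0.8,-0.22,0,0,-0.8,-0.22,0,0,-0.8,-0.22,0,0,-0.8,-0.22,0,0,-0.8,-0.22,0,0,-0.8,-0.22,0,0,-0.8,-0.22,0,0,-0.8,-0.22,0,0]'

```text
t: 7.22
eef_pos: [0.3754, -0.1534, 0.2425]
ee_rot: [0.0, -0.66, 0.751, -0.0]
wrist_force: [-0.1, 0.2, -0.3]
finger_gap: 0.0427
gripper_force: 0.0
```

Call:
jog_arm --targets '[-0.8,-0.22,0,0,-0.8,-0.22,0,0,-0.8,-0.22,0,0,-0.8,-0.22,0,0,-0.8,-0.22,0,0,-0.8,-0.22,0,0,-0.8,-0.22,0.2,0,-0.8,-0.22,0.2,0,-0.8,-0.22,0.2,0,-0.8,-0.22,0.2,0,-0.8,-0.22,0.2,0,-0.8,-0.22,0.2,0,-0.8,-0.22,0.2,0,-0.8,-0.22,0,0,0,0,0,0]'

```text
t: 9.1
eef_pos: [0.51, 0.1679, 0.2001]
ee_rot: [-0.0, -0.661, 0.751, 0.0]
wrist_force: [0.0, 0.6, 0.0]
finger_gap: 0.0427
gripper_force: 0.0
```

Run:
```python
from p import *
k=knob(.34)
legs((*k,.2,-1.697),(*k,.096,-1.697))
```

```text
t 9.10 p [0.51   0.1679 0.2001] psi 4.585 q1,q6 [ 0.1617 -1.2819] F [0.0399 0.6242 0.0203] gap 0.0427 g 0.0
yaw -0.01 | shift [-1.171 -0.166  0.003]  rows>=2
yaw -0.00 | shift [-0.     0.     3.467]  rows>=4
```

Call:
jog_arm --targets '[-0.6,-0.08,0,0,-0.57,-0.08,0,0,0,0,0,0,0,0,0.9,0,0,0,0.9,0,0,0,0.9,0,0,0,0.77,0.25,0,0,0,0]'

```text
t: 10.1
eef_pos: [0.5187, 0.1998, 0.0949]
ee_rot: [-0.001, -0.65, 0.76, 0.001]
wrist_force: [0.2, 0.1, -0.1]
finger_gap: 0.0425
gripper_force: 0.0
```

Call:
jog_arm --targets '[0,0.208,0,0.5,0,0.208,0,0.5,0,0.208,0,0.5,0,0.208,0,0.5,0,0.208,0,0.5,0,0.208,0,0.5,0,0.208,0,0.5,0,0.208,0,0.5,0,0.208,0,0.5,0,0.208,0,0.5,0,0.208,0,0.5,0,0.208,0,0.5]'

```text
t: 11.6
eef_pos: [0.4531, 0.231, 0.0976]
ee_rot: [0.001, -0.396, 0.918, -0.0]
wrist_force: [0.3, -0.4, 0.5]
finger_gap: 0.0428
gripper_force: 0.4
```

Run:
```python
from p import *
k=knob(.94)
legs((*k,.096,-1.697-.6))
```

```text
t 11.60 p [0.4531 0.231  0.0976] psi 3.956 q1,q6 [ 0.3067 -0.5082] F [ 0.256  -0.4363  0.5318] gap 0.0428 g 0.4
yaw -0.30 | shift [-0.018  0.062  0.053]  rows>=1
```

Tracking well; continue.

Call:
jog_arm --targets '[0,0.208,0,0.5,0,0.208,0,0.5,0,0.208,0,0.5,0,0.208,0,0.5,0,0.208,0,0.5,0,0.208,0,0.5,0,0.208,0,0.5,0,0.208,0,0.5,0,0.208,0,0.5,0,0.208,0,0.5,0,0.208,0,0.5,0,0.208,0,0.5,0,0.208,0,0,0,0,0,0]'

```text
t: 13.35
eef_pos: [0.4136, 0.3008, 0.0969]
ee_rot: [0.001, -0.109, 0.994, 0.0]
wrist_force: [-0.7, -0.3, 0.3]
finger_gap: 0.0426
gripper_force: 0.0
```

Run:
```python
from p import *
k=knob(1.58)
legs((*k,.096,-1.697-1.24),(*k,.24,-2.937),(.4797,-.3542,.24,.0989+np.pi))
i=snap('top','top1.png');cv2.imwrite('pics/t1.png',cv2.convertScaleAbs(cv2.resize(i['pixels'][150:330,100:500],None,fx=2,fy=2),alpha=1.5))
```

```text
t 13.35 p [0.4136 0.3008 0.0969] psi 3.360 q1,q6 [0.4646 0.2466] F [-0.6676 -0.3082  0.3031] gap 0.0426 g 0.0
yaw 0.13 | shift [0.032 0.002 0.029]  rows>=1
yaw -0.00 | shift [-0.   0.  -4.8]  rows>=5
yaw 1.06 | shift [ -0.069 -21.944  -0.   ]  rows>=22
```

View pics/t1.png

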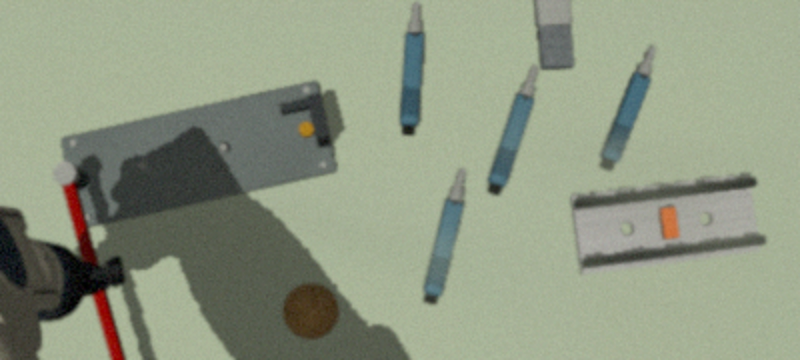

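The picture shows the bar swung to about 1.5 rad, running from (66,174) to (117,350). The handpieces and tray are where they were. Now up and over to the tray.

Call:
jog_arm --targets '[0,0,-0.8,0,0,0,-0.8,0,0,0,-0.8,0,0,0,-0.8,0,0,0,-0.8,0.6,0,0,-0.8,0.6,0,-0.9,0,0,0,-0.9,0,0,0,-0.9,0,0,0,-0.9,0,0,0,-0.9,0,0,0,-0.9,0,0,0,-0.9,0,0,0,-0.9,0,0,0,-0.9,0,0,0,-0.9,0,0,0,-0.9,0,0,0,-0.9,0,0]'

```text
t: 15.65
eef_pos: [0.4444, -0.0232, 0.2404]
ee_rot: [0.0, -0.048, 0.999, -0.0]
wrist_force: [-0.7, -0.1, -0.5]
finger_gap: 0.0428
gripper_force: 0.0
```

Call:
jog_arm --targets '[0,-0.9,0,0,0,-0.9,0,0,0,-0.9,0,0,0,-0.9,0,0,0,-0.9,0,0,0,-0.9,0,0,0,-0.9,0,0,0,-0.9,0,0,0,-0.9,0,0,0,-0.9,0,0,0,-0.9,0,0,0,-0.9,0,0,0,0,0,0]'

```text
t: 17.27
eef_pos: [0.4754, -0.3466, 0.2396]
ee_rot: [-0.0, -0.047, 0.999, 0.0]
wrist_force: [-0.8, -0.6, 0.6]
finger_gap: 0.0427
gripper_force: 0.0
```

Run:
```python
from p import *
legs((.4797,-.3542,.1,.0989+np.pi),(.4797,-.3542,.025,.0989+np.pi))
```

```text
t 17.27 p [ 0.4754 -0.3466  0.2396] psi 3.236 q1,q6 [-0.7724 -0.8671] F [-0.7859 -0.6387  0.6042] gap 0.0427 g 0.0
yaw -0.04 | shift [-0.116 -0.267  4.653]  rows>=5
yaw -0.00 | shift [-0.   0.   2.5]  rows>=3
```

Call:
jog_arm --targets '[-0.12,-0.27,0.9,0,0,0,0.9,0,0,0,0.9,0,0,0,0.9,0,0,0,0.9,0,0,0,0.9,0,0,0,0.7,0,0,0,0.5,0,0,0,0.45,0,0,0,0,0]'

```text
t: 18.52
eef_pos: [0.4796, -0.352, 0.028]
ee_rot: [-0.0, -0.048, 0.999, 0.001]
wrist_force: [0.2, 0.1, 0.4]
finger_gap: 0.0426
gripper_force: 0.0
```

Call:
jog_arm --targets '[0,0,0,0,0,0,0,0,0,0,0,0,0,0,0,0,0,0,0,0]' --grip 0.0 --newtons 60

```text
t: 19.15
eef_pos: [0.4803, -0.3528, 0.0297]
ee_rot: [0.001, -0.048, 0.999, -0.001]
wrist_force: [-1.0, 0.0, 5.4]
finger_gap: 0.0155
gripper_force: 59.2
```

Call:
jog_arm --targets '[0,0,-0.3,0,0,0,-0.6,0,0,0,-0.6,0,0,0,0,0]'

```text
t: 19.65
eef_pos: [0.4803, -0.3528, 0.0749]
ee_rot: [0.001, -0.048, 0.999, -0.001]
wrist_force: [0.4, -0.3, -3.5]
finger_gap: 0.0156
gripper_force: 59.1
```

Run:
```python
from p import *
legs()
i=snap('side','side1.png')
cv2.imwrite('pics/s1.png',cv2.convertScaleAbs(cv2.resize(i['pixels'][90:220,260:400],None,fx=4,fy=4),alpha=1.5))
```

```text
t 19.65 p [ 0.4803 -0.3528  0.0749] psi 3.238 q1,q6 [-0.7742 -0.8704] F [ 0.3697 -0.3304 -3.4741] gap 0.0156 g 59.1
```

View pics/s1.png

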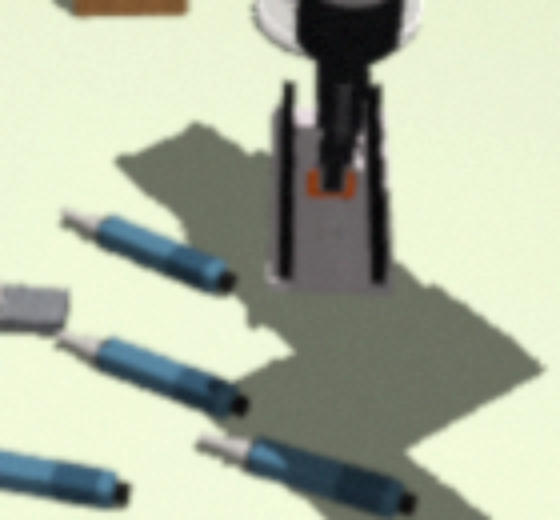

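The side view shows the tray hanging level from its orange block at (330,183), clear of the bench. I'll carry it over to the rack.

Run:
```python
from p import *
r=rk(.0007,0); print(r)
legs((.4803,-.3528,.19,3.238),(*r,.19,np.pi+YAW),(*r,.075,np.pi+YAW))
```

```text
[0.5623 0.2041]
t 19.70 p [ 0.48   -0.3524  0.0739] psi 3.238 q1,q6 [-0.7742 -0.8704] F [ 0.6084  0.3906 -3.8735] gap 0.0157 g 59.1
yaw -0.00 | shift [-0.01  -0.015 -3.871]  rows>=4
yaw -1.18 | shift [-6.617 17.56  -0.   ]  rows>=18
yaw -0.00 | shift [-0.     0.     3.833]  rows>=4
```

Call:
jog_arm --targets '[0,0,-0.5,0,0,0,-0.9,0,0,0,-0.9,0,0,0,-0.8,0,0,0,-0.77,0,0,0,0,-0.6,0,0,0,-0.58,-0.3,0.8,0,0,-0.3,0.8,0,0,-0.3,0.8,0,0,-0.3,0.8,0,0,-0.3,0.8,0,0,-0.3,0.8,0,0,-0.3,0.8,0,0,-0.3,0.8,0,0,-0.3,0.8,0,0,-0.3,0.8,0,0,-0.3,0.8,0,0]'

```text
t: 21.95
eef_pos: [0.52, -0.0715, 0.19]
ee_rot: [-0.0, -0.107, 0.994, 0.0]
wrist_force: [0.2, -0.2, -3.7]
finger_gap: 0.0157
gripper_force: 59.2
```

Call:
jog_arm --targets '[-0.3,0.8,0,0,-0.3,0.8,0,0,-0.3,0.8,0,0,-0.3,0.8,0,0,-0.3,0.8,0,0,-0.3,0.8,0,0,-0.3,0.8,0,0,-0.3,0.8,0,0,-0.3,0.8,0,0,-0.3,0.8,0,0,-0.2,0.5,0,0,0,0,0,0]'

```text
t: 23.45
eef_pos: [0.5597, 0.1974, 0.1897]
ee_rot: [-0.0, -0.108, 0.994, 0.0]
wrist_force: [0.1, -0.7, -3.7]
finger_gap: 0.0156
gripper_force: 59.2
```

Run:
```python
from p import *
r=rk(.0007,0); print(r)
legs((*r,.19,np.pi+YAW),(*r,.075,np.pi+YAW))
```

```text
[0.5623 0.2041]
t 23.45 p [0.5597 0.1974 0.1897] psi 3.357 q1,q6 [ 0.1977 -0.018 ] F [ 0.0691 -0.6993 -3.7265] gap 0.0156 g 59.2
yaw 0.01 | shift [-0.133  0.201 -0.01 ]  rows>=1
yaw -0.00 | shift [-0.     0.     3.833]  rows>=4
```

Call:
jog_arm --targets '[-0.13,0.2,0,0,0,0,0.8,0,0,0,0.8,0,0,0,0.8,0,0,0,0.8,0,0,0,0.8,0,0,0,0,0,0,0,0,0]'

```text
t: 24.45
eef_pos: [0.5632, 0.2028, 0.0708]
ee_rot: [0.001, -0.107, 0.994, 0.0]
wrist_force: [0.3, 0.6, -3.9]
finger_gap: 0.0155
gripper_force: 59.2
```

Run:
```python
from p import *
r=rk(.0007,0)
legs((*r,.06,np.pi+YAW))
i=snap('side','side2.png');j=snap('top','top2.png')
a=cv2.resize(i['pixels'][200:360,230:340],None,fx=3.7,fy=3.7,interpolation=cv2.INTER_CUBIC);b=cv2.resize(j['pixels'][180:290,120:280],None,fx=2.4,fy=2.4)
c=np.zeros((592,800,3),np.uint8);c[:a.shape[0],:a.shape[1]]=a;c[:b.shape[0],410:410+b.shape[1]]=b
cv2.imwrite('pics/c2.png',cv2.convertScaleAbs(c,alpha=1.4))
```

```text
t 24.45 p [0.5632 0.2028 0.0708] psi 3.355 q1,q6 [ 0.2055 -0.0082] F [ 0.3423  0.6473 -3.8687] gap 0.0155 g 59.2
yaw -0.01 | shift [0.021 0.051 0.359]  rows>=1
```

View pics/c2.png

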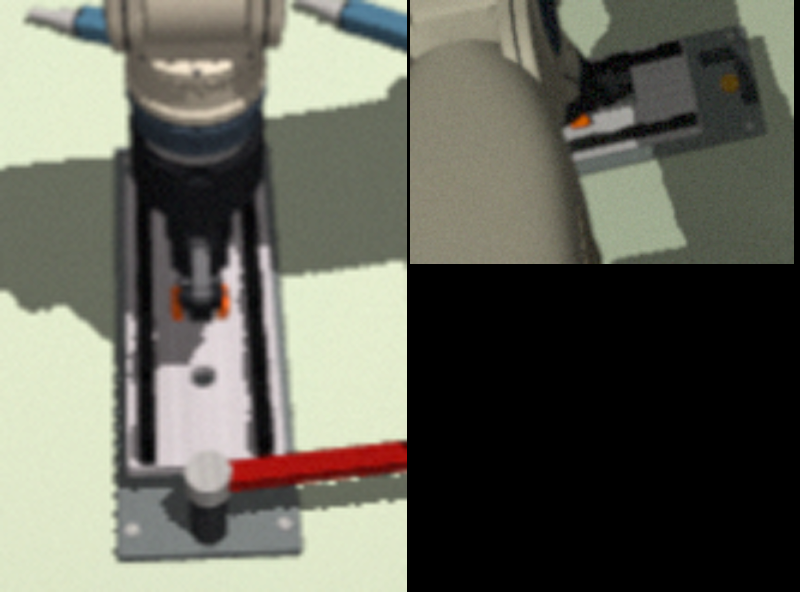

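The tray hangs square over the plate, with its +y hole at (203,376) in the crop. I'll check that hole's position against the side camera.

Run:
```python
from p import *
i=load('side')
u,v=230+203.5/3.7-.5,200+376.5/3.7-.5
s=read_state()['eef_pos'];off=s[:2]-rk(.0007,0)
for z in(.049,.051,.053):
    m=at(i,u,v,z)[:2]-O-off;print(z,m@X,m@Y)
# peg bias in the side view
a=cv2.imread('pics/side0.png')
for y in(.048,-.048): print(proj(i,(*rk(0,y),.023)))
cv2.imwrite('pics/s0p.png',cv2.convertScaleAbs(cv2.resize(a[225:355,245:335],None,fx=4.5,fy=4.5,interpolation=cv2.INTER_CUBIC),alpha=1.4))
```

```text
0.049 -0.00018060786218839365 0.04779685991522393
0.051 -0.00015501750658777588 0.04903350424882047
0.053 -0.0001294271509870488 0.05027014858241699
[284.9126 307.9835]
[283.5025 273.2989]
```

View pics/s0p.png

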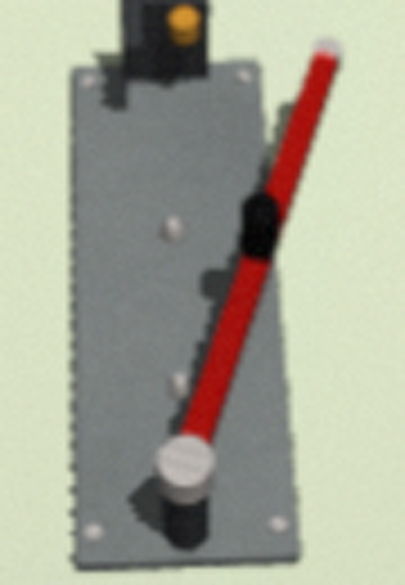

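Call:
jog_arm --targets '[0,0.04,0,0,0,0,0.3,0,0,0,0.2,0,0,0,0.2,0,0,0,0,0]'

```text
t: 25.18
eef_pos: [0.5621, 0.2041, 0.048]
ee_rot: [-0.001, -0.107, 0.994, -0.0]
wrist_force: [0.2, -0.6, -2.7]
finger_gap: 0.0158
gripper_force: 59.2
```

Call:
jog_arm --targets '[0,0,0.1,0,0,0,0.1,0,0,0,0.05,0,0,0,0,0]'

```text
t: 25.68
eef_pos: [0.5624, 0.2041, 0.0418]
ee_rot: [0.0, -0.107, 0.994, 0.0]
wrist_force: [-2.5, -0.3, 2.4]
finger_gap: 0.0155
gripper_force: 59.9
```

Run:
```python
from p import *
r=rk(.0007,0)
legs((*r,.0417,np.pi+YAW))
```

```text
t 25.68 p [0.5624 0.2041 0.0418] psi 3.356 q1,q6 [ 0.208  -0.0063] F [-2.4956 -0.2789  2.4344] gap 0.0155 g 59.9
yaw 0.00 | shift [0.004 0.001 0.002]  rows>=1
```

Call:
jog_arm --targets '[0,0,0,0,0,0,0,0,0,0,0,0,0,0,-0.3,0,0,0,-0.8,0,0,0,-0.8,0,0,0,-0.8,0,0,0,-0.8,0,0,0,-0.8,0,0,0,-0.8,0]' --grip 0.5

```text
t: 26.92
eef_pos: [0.5623, 0.2041, 0.1958]
ee_rot: [0.0, -0.107, 0.994, 0.0]
wrist_force: [0.4, -0.8, -0.1]
finger_gap: 0.043
gripper_force: 0.0
```

Run:
```python
from p import *
legs()
i=snap('side','side3.png');j=snap('top','top3.png')
a=cv2.resize(i['pixels'][220:360,240:340],None,fx=3,fy=3,interpolation=cv2.INTER_CUBIC);b=cv2.resize(j['pixels'][145:305,285:435],None,fx=3.3,fy=3.3,interpolation=cv2.INTER_CUBIC)
c=np.zeros((530,800,3),np.uint8);c[:a.shape[0],500:500+a.shape[1]]=a;c[:b.shape[0],:b.shape[1]]=b
cv2.imwrite('pics/c3.png',cv2.convertScaleAbs(c,alpha=1.4))
```

```text
t 26.93 p [0.5623 0.2041 0.1958] psi 3.356 q1,q6 [ 0.208  -0.0063] F [ 0.3616 -0.835  -0.1096] gap 0.0430 g 0.0
```

View pics/c3.png

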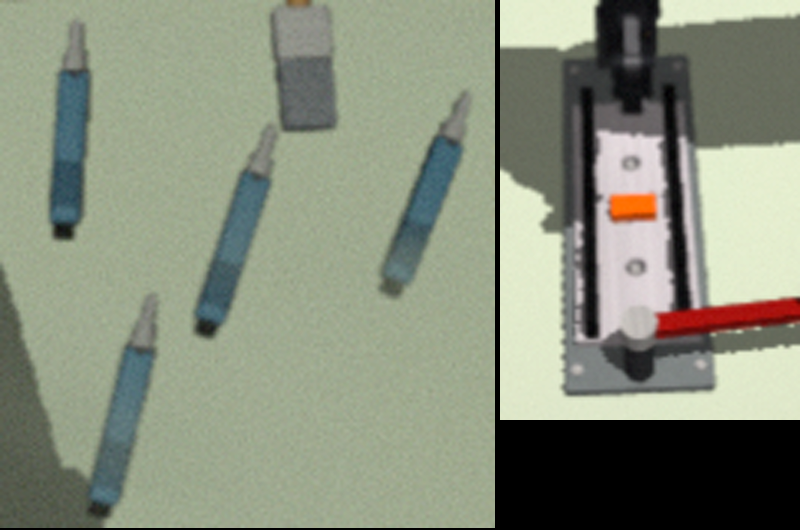

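Tray is seated flat, a peg showing in each hole at (631,162) and (637,266), and all four handpieces are unmoved. From here I'll find the handpieces by colour to save pictures.

```bash
cat >> p.py <<'E'
def hps(fresh=True):
    j=snap('top','topx.png') if fresh else load('top')
    h=cv2.cvtColor(j['pixels'],cv2.COLOR_BGR2HSV)
    m=cv2.inRange(h,(95,90,25),(115,255,255))
    m=cv2.morphologyEx(m,cv2.MORPH_CLOSE,np.ones((3,3)))
    n,l,st,ce=cv2.connectedComponentsWithStats(m);out=[]
    for k in range(1,n):
        if st[k,4]<120: continue
        ys,xs=np.nonzero(l==k);P=np.array([at(j,a,b,.017)[:2] for a,b in zip(xs,ys)])
        c=P.mean(0);w,V=np.linalg.eigh(np.cov((P-c).T));d=V[:,1]*np.sign(V[0,1]);q=(P-c)@d;e=(P-c)@V[:,0]
        mid=c+d*(q.max()+q.min())/2
        print('hp c %s mid %s yaw %.3f len %.4f wid %.4f'%(c,mid,np.arctan2(d[1],d[0]),np.ptp(q),np.ptp(e)));out.append((c,np.arctan2(d[1],d[0])))
    return out
E
python3 - <<'E'
from p import *
hps(False)
a=(.6512,-.0597);t=np.pi-.081
r=rk(0,.072);T=np.pi+YAW
legs((*a,.19,t),(*a,.0225,t),(*a,.19,t),(*r,.19,T),(*r,.0585,T))
E
```

```text
hp c [ 0.6498 -0.0594] mid [ 0.6505 -0.0595] yaw -0.081 len 0.1071 wid 0.0175
hp c [ 0.6231 -0.3181] mid [ 0.6219 -0.3176] yaw -0.421 len 0.0686 wid 0.0184
t 27.02 p [0.5634 0.2044 0.1975] psi 3.356 q1,q6 [ 0.208  -0.0063] F [0.3985 0.1195 0.5056] gap 0.0425 g 0.0
yaw 2.95 | shift [-3.629 -8.536  0.251]  rows>=9
yaw -0.00 | shift [0.    0.    5.583]  rows>=6
yaw -0.00 | shift [ 0.     0.    -5.583]  rows>=6
yaw -2.95 | shift [ 1.05  11.624 -0.   ]  rows>=12
yaw -0.00 | shift [-0.     0.     4.383]  rows>=5
```

Call:
jog_arm --targets '[0,0,0,1,0,0,0,1,0,0,0,0.95,-0.35,-0.85,0,0,-0.35,-0.85,0,0,-0.35,-0.85,0,0,-0.35,-0.85,0,0,-0.37,-0.85,0,0,-0.37,-0.85,0,0,-0.37,-0.85,0,0,-0.37,-0.85,0,0,-0.37,-0.85,0,0,-0.38,-0.85,0,0,0,0,0,0]'

```text
t: 28.78
eef_pos: [0.6508, -0.0609, 0.1935]
ee_rot: [-0.0, 0.041, 0.999, -0.0]
wrist_force: [0.8, 0.7, -0.2]
finger_gap: 0.0429
gripper_force: 0.0
```

```bash
sed -i 's/(95,90,25)/(92,60,25)/' p.py
python3 - <<'E'
from p import *
hps(False)
a=(.6512,-.0597);t=np.pi-.081
legs((*a,.19,t),(*a,.0225,t))
E
```

```text
hp c [ 0.6511 -0.0596] mid [ 0.6507 -0.0596] yaw -0.085 len 0.1083 wid 0.0195
hp c [ 0.618 -0.316] mid [ 0.6168 -0.3155] yaw -0.427 len 0.0821 wid 0.0211
hp c [ 0.5778 -0.1728] mid [ 0.5781 -0.173 ] yaw -0.350 len 0.1087 wid 0.0191
hp c [ 0.4774 -0.0981] mid [ 0.4759 -0.0977] yaw -0.266 len 0.0647 wid 0.0183
t 28.77 p [ 0.6508 -0.0609  0.1935] psi 3.059 q1,q6 [-0.2214 -0.1384] F [ 0.7839  0.7121 -0.2129] gap 0.0429 g 0.0
yaw -0.02 | shift [-0.011  0.04   0.116]  rows>=1
yaw -0.00 | shift [0.    0.    5.583]  rows>=6
```

Call:
jog_arm --targets '[0,0.04,0.9,0,0,0,0.9,0,0,0,0.9,0,0,0,0.9,0,0,0,0.8,0,0,0,0.6,0,0,0,0.5,0,0,0,0.2,0,0,0,0,0]'

```text
t: 29.9
eef_pos: [0.6505, -0.0575, 0.0232]
ee_rot: [-0.0, 0.04, 0.999, 0.0]
wrist_force: [-0.2, -1.2, 1.1]
finger_gap: 0.0428
gripper_force: 0.0
```

Call:
jog_arm --targets '[0,0,0,0,0,0,0,0,0,0,0,0,0,0,0,0,0,0,0,0]' --grip 0.0 --newtons 60

```text
t: 30.52
eef_pos: [0.651, -0.0578, 0.0243]
ee_rot: [0.001, 0.04, 0.999, -0.0]
wrist_force: [-1.0, 0.8, 6.2]
finger_gap: 0.0198
gripper_force: 59.5
```

Call:
jog_arm --targets '[0,0,-0.3,0,0,0,-0.6,0,0,0,-0.9,0,0,0,-0.9,0,0,0,-0.9,0,0,0,-0.9,0,0,0,-0.9,0,0,0,0,-1,0,0,0,-1,0,0,0,-0.95,0,0,0,0]'

```text
t: 31.9
eef_pos: [0.6503, -0.0577, 0.1856]
ee_rot: [-0.0, -0.107, 0.994, -0.0]
wrist_force: [0.1, -0.2, -1.2]
finger_gap: 0.0201
gripper_force: 58.8
```

Run:
```python
from p import *
r=rk(0,.072);T=np.pi+YAW
legs((*r,.19,T),(*r,.0585,T))
```

```text
t 31.90 p [ 0.6503 -0.0577  0.1856] psi 3.355 q1,q6 [-0.2168 -0.4303] F [ 0.0956 -0.218  -1.1799] gap 0.0201 g 58.8
yaw -0.01 | shift [ 1.036 11.551 -0.148]  rows>=12
yaw -0.00 | shift [-0.     0.     4.383]  rows>=5
```

Call:
jog_arm --targets '[0.08,0.9,0,0,0.08,0.9,0,0,0.08,0.9,0,0,0.08,0.9,0,0,0.08,0.9,0,0,0.08,0.9,0,0,0.08,0.9,0,0,0.08,0.9,0,0,0.08,0.9,0,0,0.08,0.9,0,0,0.08,0.9,0,0,0.08,0.9,0,0,0.08,0.75,0,0,0,0,0,0]'

```text
t: 33.65
eef_pos: [0.5452, 0.2761, 0.1854]
ee_rot: [-0.0, -0.108, 0.994, 0.0]
wrist_force: [-0.0, -0.3, -1.3]
finger_gap: 0.0198
gripper_force: 58.9
```

Run:
```python
from p import *
r=rk(0,.072);T=np.pi+YAW
legs((*r,.1,T),(*r,.0603,T))
hps()
```

```text
t 33.65 p [0.5452 0.2761 0.1854] psi 3.357 q1,q6 [0.3314 0.1155] F [-0.0226 -0.258  -1.3289] gap 0.0198 g 58.9
yaw 0.02 | shift [-0.022 -0.063  2.846]  rows>=3
yaw -0.00 | shift [-0.     0.     1.323]  rows>=2
hp c [ 0.6182 -0.3161] mid [ 0.6176 -0.3158] yaw -0.420 len 0.0813 wid 0.0210
hp c [ 0.5777 -0.1727] mid [ 0.578  -0.1728] yaw -0.349 len 0.1100 wid 0.0183
hp c [0.535 0.311] mid [0.5357 0.3112] yaw 0.286 len 0.0615 wid 0.0280
hp c [ 0.4849 -0.1001] mid [ 0.4825 -0.0995] yaw -0.264 len 0.0510 wid 0.0177
```

Call:
jog_arm --targets '[-0.02,-0.06,0.8,0,0,0,0.8,0,0,0,0.8,0,0,0,0.45,0,0,0,0,0,0,0,0.4,0,0,0,0.4,0,0,0,0.3,0,0,0,0.2,0,0,0,0,0]'

```text
t: 34.95
eef_pos: [0.5473, 0.2727, 0.0607]
ee_rot: [0.0, -0.107, 0.994, -0.0]
wrist_force: [0.3, 0.3, -1.4]
finger_gap: 0.0201
gripper_force: 58.9
```

Run:
```python
from p import *
r=rk(0,.072);T=np.pi+YAW
legs((*r,.0603,T))
```

```text
t 34.95 p [0.5473 0.2727 0.0607] psi 3.356 q1,q6 [0.3252 0.1108] F [ 0.2529  0.2881 -1.4276] gap 0.0201 g 58.9
yaw 0.00 | shift [0.021 0.06  0.014]  rows>=1
```

Call:
jog_arm --targets '[0.02,0.05,0.03,0,0,0,0.03,0,0,0,0,0]'

```text
t: 35.33
eef_pos: [0.547, 0.2737, 0.0603]
ee_rot: [0.001, -0.107, 0.994, -0.0]
wrist_force: [-1.9, -4.1, 9.7]
finger_gap: 0.0198
gripper_force: 60.2
```

Call:
jog_arm --targets '[0,0,0,0,0,0,0,0,0,0,0,0,0,0,-0.4,0,0,0,-0.8,0,0,0,-0.8,0,0,0,-0.9,0,0,0,-0.9,0,0,0,-0.6,0]' --grip 0.38

```text
t: 36.45
eef_pos: [0.5466, 0.2741, 0.1933]
ee_rot: [0.001, -0.107, 0.994, 0.0]
wrist_force: [-0.1, -0.3, 0.6]
finger_gap: 0.0325
gripper_force: 0.0
```

Run:
```python
from p import *
a=(.5785,-.1733);t=np.pi-.345
legs((*a,.19,t),(*a,.026,t))
i=snap('side','side4.png')
cv2.imwrite('pics/s4.png',cv2.convertScaleAbs(cv2.resize(i['pixels'][220:360,220:340],None,fx=4,fy=4,interpolation=cv2.INTER_CUBIC),alpha=1.4))
```

```text
t 36.45 p [0.5466 0.2741 0.1933] psi 3.356 q1,q6 [0.3277 0.1135] F [-0.0658 -0.3134  0.5796] gap 0.0325 g 0.0
yaw 5.59 | shift [ -6.043 -13.676   0.11 ]  rows>=14
yaw -0.00 | shift [0.    0.    5.467]  rows>=6
```

View pics/s4.png

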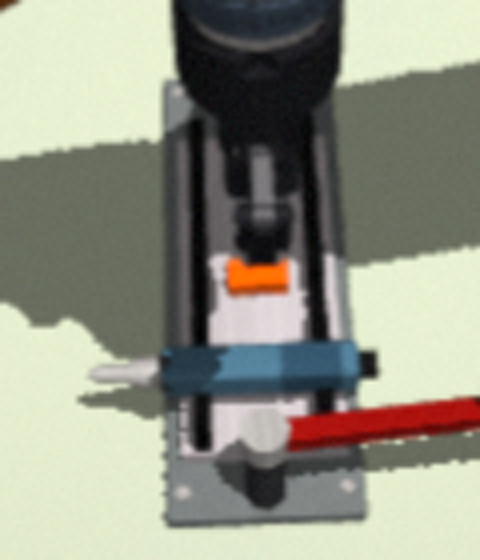

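hp A lies level across both combs at (259,367), body centred, with its nose pointing away. Next is piece B.

Call:
jog_arm --targets '[0,0,0,0.95,0,0,0,0.95,0,0,0,0.95,0,0,0,0.95,0,0,0,0.95,0,0,0,0.85,-0.38,-0.86,0,0,-0.38,-0.86,0,0,-0.38,-0.86,0,0,-0.38,-0.86,0,0,-0.38,-0.86,0,0,-0.38,-0.86,0,0,-0.38,-0.86,0,0,-0.38,-0.86,0,0,-0.38,-0.86,0,0,-0.38,-0.86,0,0,-0.38,-0.86,0,0]' --grip 0.5

```text
t: 38.62
eef_pos: [0.5681, -0.0364, 0.1912]
ee_rot: [0.0, 0.172, 0.985, 0.0]
wrist_force: [-0.1, 0.2, -0.3]
finger_gap: 0.0424
gripper_force: 0.0
```

Call:
jog_arm --targets '[-0.38,-0.86,0,0,-0.38,-0.86,0,0,-0.38,-0.86,0,0,-0.38,-0.86,0,0,-0.38,-0.86,0,0,0,0,0,0]'

```text
t: 39.38
eef_pos: [0.578, -0.1778, 0.1908]
ee_rot: [-0.0, 0.173, 0.985, -0.0]
wrist_force: [0.2, 1.3, 0.3]
finger_gap: 0.0422
gripper_force: 0.0
```

Run:
```python
from p import *
a=(.5785,-.1733);t=np.pi-.343
legs((*a,.19,t),(*a,.026,t))
```

```text
t 39.38 p [ 0.578  -0.1778  0.1908] psi 2.794 q1,q6 [-0.437 -0.089] F [0.1501 1.3335 0.2964] gap 0.0422 g 0.0
yaw -0.05 | shift [0.035 0.147 0.025]  rows>=1
yaw -0.00 | shift [0.    0.    5.467]  rows>=6
```

Call:
jog_arm --targets '[0.03,0.14,0.9,0,0,0,0.9,0,0,0,0.9,0,0,0,0.9,0,0,0,0.8,0,0,0,0.6,0,0,0,0.35,0,0,0,0.1,0,0,0,0,0]'

```text
t: 40.5
eef_pos: [0.5789, -0.1718, 0.028]
ee_rot: [0.0, 0.172, 0.985, -0.0]
wrist_force: [0.3, -0.2, 0.4]
finger_gap: 0.0426
gripper_force: 0.0
```

Run:
```python
from p import *
a=(.5785,-.1733);t=np.pi-.343
legs((*a,.026,t))
```

```text
t 40.50 p [ 0.5789 -0.1718  0.028 ] psi 2.796 q1,q6 [-0.4275 -0.0818] F [ 0.3247 -0.2095  0.364 ] gap 0.0426 g 0.0
yaw -0.03 | shift [-0.004 -0.05   0.065]  rows>=1
```

Call:
jog_arm --targets '[0,-0.04,0.06,0,0,0,0,0]'

```text
t: 40.75
eef_pos: [0.5783, -0.1732, 0.026]
ee_rot: [0.0, 0.172, 0.985, -0.0]
wrist_force: [0.7, -0.7, 0.3]
finger_gap: 0.0425
gripper_force: 0.0
```

Call:
jog_arm --targets '[0,0,0,0,0,0,0,0,0,0,0,0,0,0,0,0,0,0,0,0]' --grip 0.0 --newtons 60

```text
t: 41.38
eef_pos: [0.5784, -0.1732, 0.0262]
ee_rot: [0.0, 0.172, 0.985, -0.0]
wrist_force: [-0.7, 0.6, 5.0]
finger_gap: 0.0201
gripper_force: 59.2
```

Call:
jog_arm --targets '[0,0,-0.3,0,0,0,-0.6,0,0,0,-0.9,0,0,0,-0.9,0,0,0,-0.9,0,0,0,-0.9,0,0,0,-0.9,0,0,0,0,-0.95,0,0,0,-0.95,0,0,0,-0.95,0,0,0,-0.95,0,0,0,-0.95,0,0,0,-0.85,0,0,0,0]'

```text
t: 43.12
eef_pos: [0.5781, -0.173, 0.1878]
ee_rot: [-0.0, -0.107, 0.994, 0.0]
wrist_force: [0.2, 0.3, -0.8]
finger_gap: 0.0198
gripper_force: 58.9
```

Run:
```python
from p import *
r=rk(0,.024);T=np.pi+YAW
legs((*r,.185,T),(*r,.0605,T))
```

```text
t 43.12 p [ 0.5781 -0.173   0.1878] psi 3.355 q1,q6 [-0.4297 -0.6434] F [ 0.2178  0.2939 -0.8159] gap 0.0198 g 58.9
yaw -0.01 | shift [-2.133 13.196  0.094]  rows>=14
yaw -0.00 | shift [-0.    0.    4.15]  rows>=5
```

Call:
jog_arm --targets '[-0.15,0.9,0,0,-0.15,0.9,0,0,-0.15,0.9,0,0,-0.15,0.9,0,0,-0.15,0.9,0,0,-0.15,0.9,0,0,-0.15,0.9,0,0,-0.15,0.9,0,0,-0.15,0.9,0,0,-0.15,0.9,0,0,-0.15,0.9,0,0,-0.15,0.9,0,0,-0.15,0.9,0,0,-0.15,0.9,0,0,0,0.5,0,0,0,0,0,0]'

```text
t: 45.12
eef_pos: [0.5559, 0.2249, 0.1877]
ee_rot: [-0.0, -0.107, 0.994, -0.0]
wrist_force: [-0.3, 0.2, -2.3]
finger_gap: 0.02
gripper_force: 58.9
```

Run:
```python
from p import *
r=rk(0,.024);T=np.pi+YAW
legs((*r,.1,T),(*r,.0622,T))
hps()
```

```text
t 45.12 p [0.5559 0.2249 0.1877] psi 3.356 q1,q6 [0.2446 0.0299] F [-0.3048  0.2063 -2.3221] gap 0.0200 g 58.9
yaw 0.01 | shift [-0.038  0.078  2.922]  rows>=3
yaw -0.00 | shift [-0.    0.    1.26]  rows>=2
hp c [ 0.6181 -0.3159] mid [ 0.616  -0.3149] yaw -0.430 len 0.0816 wid 0.0207
hp c [0.5416 0.2604] mid [0.5387 0.26  ] yaw 0.125 len 0.0777 wid 0.0531
hp c [ 0.4839 -0.1003] mid [ 0.4768 -0.0986] yaw -0.225 len 0.0629 wid 0.0179
```

Call:
jog_arm --targets '[-0.03,0.07,0.8,0,0,0,0.8,0,0,0,0.8,0,0,0,0.5,0,0,0,0,0,0,0,0.4,0,0,0,0.3,0,0,0,0.3,0,0,0,0,0]'

```text
t: 46.3
eef_pos: [0.5562, 0.2265, 0.0699]
ee_rot: [-0.001, -0.107, 0.994, -0.0]
wrist_force: [0.3, 0.3, -0.9]
finger_gap: 0.0197
gripper_force: 58.9
```

Run:
```python
from p import *
r=rk(0,.024);T=np.pi+YAW
legs((*r,.0622,T))
```

```text
t 46.30 p [0.5562 0.2265 0.0699] psi 3.356 q1,q6 [0.2471 0.0328] F [ 0.3399  0.2945 -0.8576] gap 0.0197 g 58.9
yaw 0.00 | shift [-0.015  0.028  0.256]  rows>=1
```

Call:
jog_arm --targets '[-0.01,0.02,0.1,0,0,0,0.1,0,0,0,0.08,0,0,0,0,0]'

```text
t: 46.8
eef_pos: [0.5568, 0.2273, 0.0623]
ee_rot: [0.0, -0.107, 0.994, 0.0]
wrist_force: [0.2, -0.0, -1.6]
finger_gap: 0.02
gripper_force: 59.0
```

Call:
jog_arm --targets '[0,0,0,0,0,0,0,0,0,0,0,0,0,0,-0.4,0,0,0,-0.8,0,0,0,-0.8,0,0,0,-0.9,0,0,0,-0.9,0,0,0,-0.4,0]' --grip 0.38

```text
t: 47.92
eef_pos: [0.5574, 0.2274, 0.1906]
ee_rot: [0.001, -0.107, 0.994, 0.0]
wrist_force: [0.6, 0.1, 1.1]
finger_gap: 0.0327
gripper_force: 0.0
```

Run:
```python
from p import *
a=(.6055,-.3103);t=np.pi-.403
legs((*a,.19,t),(*a,.026,t))
hps()
```

```text
t 47.92 p [0.5574 0.2274 0.1906] psi 3.356 q1,q6 [0.2481 0.0338] F [0.6471 0.1316 1.1417] gap 0.0327 g 0.0
yaw 6.17 | shift [ -8.505 -15.858   0.019]  rows>=16
yaw -0.00 | shift [0.    0.    5.467]  rows>=6
hp c [ 0.6177 -0.3157] mid [ 0.6159 -0.3148] yaw -0.434 len 0.0818 wid 0.0204
hp c [0.5428 0.2288] mid [0.5441 0.229 ] yaw 0.214 len 0.0782 wid 0.0259
hp c [0.5349 0.2751] mid [0.5307 0.2737] yaw 0.325 len 0.0720 wid 0.0235
hp c [ 0.4834 -0.0994] mid [ 0.4772 -0.0974] yaw -0.315 len 0.0612 wid 0.0184
```

Call:
jog_arm --targets '[0,0,0,0.9,0,0,0,0.9,0,0,0,0.9,0,0,0,0.9,0,0,0,0.9,0,0,0,0.9,0,0,0,0.83,-0.45,-0.83,0,0,-0.45,-0.83,0,0,-0.45,-0.83,0,0,-0.45,-0.83,0,0,-0.45,-0.83,0,0,-0.45,-0.83,0,0,-0.45,-0.83,0,0,-0.45,-0.83,0,0,-0.45,-0.83,0,0,-0.45,-0.83,0,0]' --grip 0.5

```text
t: 50.1
eef_pos: [0.5815, -0.0558, 0.1875]
ee_rot: [-0.001, 0.203, 0.979, 0.0]
wrist_force: [-0.2, 1.0, -0.4]
finger_gap: 0.0428
gripper_force: 0.0
```

Call:
jog_arm --targets '[-0.45,-0.83,0,0,-0.45,-0.83,0,0,-0.45,-0.83,0,0,-0.45,-0.83,0,0,-0.45,-0.83,0,0,-0.45,-0.83,0,0,-0.45,-0.83,0,0,-0.45,-0.83,0,0,-0.45,-0.83,0,0,0,0,0,0,0,0,0,0]'

```text
t: 51.48
eef_pos: [0.604, -0.3086, 0.1878]
ee_rot: [-0.0, 0.203, 0.979, 0.0]
wrist_force: [0.5, 0.8, -0.3]
finger_gap: 0.0426
gripper_force: 0.0
```

Run:
```python
from p import *
a=(.6057,-.3102);t=np.pi-.408
legs((*a,.19,t),(*a,.026,t))
i=snap('side','side5.png')
j=snap('top','top5.png')
a=cv2.resize(i['pixels'][130:340,210:370],None,fx=2.6,fy=2.6,interpolation=cv2.INTER_CUBIC);b=cv2.resize(j['pixels'][150:310,270:430],None,fx=2.4,fy=2.4)
c=np.zeros((546,800,3),np.uint8);c[:a.shape[0],:a.shape[1]]=a;c[:b.shape[0],416:416+b.shape[1]]=b
cv2.imwrite('pics/c5.png',cv2.convertScaleAbs(c,alpha=1.4))
```

```text
t 51.48 p [ 0.604  -0.3086  0.1878] psi 2.733 q1,q6 [-0.596  -0.1871] F [ 0.4815  0.812  -0.2506] gap 0.0426 g 0.0
yaw -0.01 | shift [-0.074 -0.026 -0.074]  rows>=1
yaw -0.00 | shift [0.    0.    5.467]  rows>=6
```

View pics/c5.png

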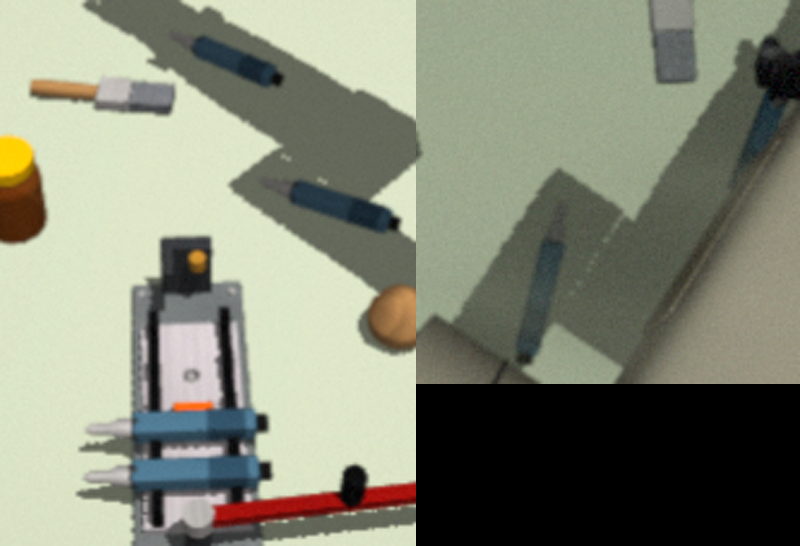

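Both placed pieces lie level in adjacent notch pairs, at (195,427) and (195,473). Handpieces C and D have not moved. Descend on D.

Call:
jog_arm --targets '[-0.07,-0.02,0.9,0,0,0,0.9,0,0,0,0.9,0,0,0,0.9,0,0,0,0.8,0,0,0,0.6,0,0,0,0.35,0,0,0,0,0,0,0,0,0]'

```text
t: 52.7
eef_pos: [0.6063, -0.3103, 0.0287]
ee_rot: [0.001, 0.203, 0.979, -0.0]
wrist_force: [0.2, 0.3, 0.8]
finger_gap: 0.0429
gripper_force: 0.0
```

Run:
```python
from p import *
a=(.6057,-.3102);t=np.pi-.408
legs((*a,.026,t))
```

```text
t 52.70 p [ 0.6063 -0.3103  0.0287] psi 2.733 q1,q6 [-0.5961 -0.1875] F [0.1655 0.336  0.8169] gap 0.0429 g 0.0
yaw -0.01 | shift [ 0.019 -0.006  0.089]  rows>=1
```

Call:
jog_arm --targets '[0.02,0,0.07,0,0,0,0,0]'

```text
t: 52.95
eef_pos: [0.6053, -0.31, 0.026]
ee_rot: [0.0, 0.203, 0.979, -0.0]
wrist_force: [-0.3, 0.0, 0.9]
finger_gap: 0.0428
gripper_force: 0.0
```

Call:
jog_arm --targets '[0,0,0,0,0,0,0,0,0,0,0,0,0,0,0,0,0,0,0,0]' --grip 0.0 --newtons 60

```text
t: 53.58
eef_pos: [0.6055, -0.3101, 0.0262]
ee_rot: [0.0, 0.203, 0.979, -0.0]
wrist_force: [-0.6, 0.7, 5.7]
finger_gap: 0.0197
gripper_force: 59.4
```

Call:
jog_arm --targets '[0,0,-0.3,0,0,0,-0.6,0,0,0,-0.9,0,0,0,-0.9,0,0,0,-0.9,0,0,0,-0.9,0,0,0,-0.9,0,0,0,0,-0.9,0,0,0,-0.9,0,0,0,-0.9,0,0,0,-0.9,0,0,0,-0.9,0,0,0,-0.9,0,0,0,-0.83,0,0,0,0]'

```text
t: 55.45
eef_pos: [0.6052, -0.3099, 0.1877]
ee_rot: [-0.0, -0.107, 0.994, 0.0]
wrist_force: [0.5, 0.1, -0.4]
finger_gap: 0.0199
gripper_force: 58.8
```

Run:
```python
from p import *
r=rk(0,-.024);T=np.pi+YAW
legs((*r,.185,T),(*r,.0622,T))
```

```text
t 55.45 p [ 0.6052 -0.3099  0.1877] psi 3.355 q1,q6 [-0.5965 -0.8102] F [ 0.5006  0.0825 -0.4374] gap 0.0199 g 58.8
yaw -0.01 | shift [-2.221 16.248  0.091]  rows>=17
yaw -0.00 | shift [-0.     0.     4.093]  rows>=5
```

Call:
jog_arm --targets '[-0.12,0.9,0,0,-0.12,0.9,0,0,-0.12,0.9,0,0,-0.12,0.9,0,0,-0.12,0.9,0,0,-0.12,0.9,0,0,-0.12,0.9,0,0,-0.12,0.9,0,0,-0.12,0.9,0,0,-0.12,0.9,0,0,-0.12,0.9,0,0,-0.12,0.9,0,0,-0.12,0.9,0,0,-0.12,0.9,0,0,-0.13,0.9,0,0,-0.13,0.9,0,0,-0.13,0.9,0,0,-0.13,0.9,0,0,0,0,0,0,0,0,0,0]'

```text
t: 57.95
eef_pos: [0.5662, 0.1791, 0.1877]
ee_rot: [-0.0, -0.107, 0.994, -0.0]
wrist_force: [-0.1, 0.1, -0.4]
finger_gap: 0.0196
gripper_force: 58.9
```

Run:
```python
from p import *
r=rk(0,-.024);T=np.pi+YAW
legs((*r,.1,T),(*r,.0622,T))
hps()
```

```text
t 57.95 p [0.5662 0.1791 0.1877] psi 3.356 q1,q6 [ 0.1652 -0.0493] F [-0.0672  0.0565 -0.4342] gap 0.0196 g 58.9
yaw 0.00 | shift [-0.028  0.045  2.924]  rows>=3
yaw -0.00 | shift [-0.    0.    1.26]  rows>=2
hp c [0.5565 0.1977] mid [0.5577 0.1979] yaw 0.183 len 0.0591 wid 0.0243
hp c [ 0.4786 -0.0986] mid [ 0.4765 -0.098 ] yaw -0.280 len 0.0631 wid 0.0186
```

Call:
jog_arm --targets '[-0.02,0.03,0.8,0,0,0,0.8,0,0,0,0.8,0,0,0,0.5,0,0,0,0,0,0,0,0.4,0,0,0,0.3,0,0,0,0.3,0,0,0,0,0]'

```text
t: 59.12
eef_pos: [0.5664, 0.1799, 0.0699]
ee_rot: [-0.001, -0.107, 0.994, -0.0]
wrist_force: [-0.1, 0.3, -2.0]
finger_gap: 0.0197
gripper_force: 58.9
```

Run:
```python
from p import *
r=rk(0,-.024);T=np.pi+YAW
legs((*r,.0622,T))
```

```text
t 59.12 p [0.5664 0.1799 0.0699] psi 3.356 q1,q6 [ 0.1664 -0.0478] F [-0.1334  0.2915 -2.027 ] gap 0.0197 g 58.9
yaw 0.00 | shift [-0.013  0.019  0.256]  rows>=1
```

Call:
jog_arm --targets '[-0.01,0.02,0.1,0,0,0,0.1,0,0,0,0.08,0,0,0,0,0]'

```text
t: 59.62
eef_pos: [0.567, 0.1806, 0.0623]
ee_rot: [-0.0, -0.107, 0.994, 0.0]
wrist_force: [0.7, -0.1, -1.3]
finger_gap: 0.0197
gripper_force: 58.9
```

Call:
jog_arm --targets '[0,0,0,0,0,0,0,0,0,0,0,0,0,0,-0.4,0,0,0,-0.8,0,0,0,-0.8,0,0,0,-0.9,0,0,0,-0.9,0,0,0,-0.4,0]' --grip 0.38

```text
t: 60.75
eef_pos: [0.5675, 0.1807, 0.1906]
ee_rot: [0.001, -0.107, 0.994, 0.0]
wrist_force: [0.7, -0.9, -0.4]
finger_gap: 0.0325
gripper_force: 0.0
```

Run:
```python
from p import *
legs()
j=snap('top','top6.png');i=snap('side','side6.png')
b=cv2.resize(j['pixels'][220:310,290:360],None,fx=5,fy=5,interpolation=cv2.INTER_CUBIC);a=cv2.resize(i['pixels'][180:340,220:380],None,fx=2.7,fy=2.7)
c=np.zeros((450,790,3),np.uint8);c[:b.shape[0],:b.shape[1]]=b;c[:a.shape[0],355:355+a.shape[1]]=a
cv2.imwrite('pics/c6.png',cv2.convertScaleAbs(c,alpha=1.5))
```

```text
t 60.75 p [0.5675 0.1807 0.1906] psi 3.356 q1,q6 [ 0.1674 -0.0468] F [ 0.7397 -0.8534 -0.3605] gap 0.0325 g 0.0
```

View pics/c6.png

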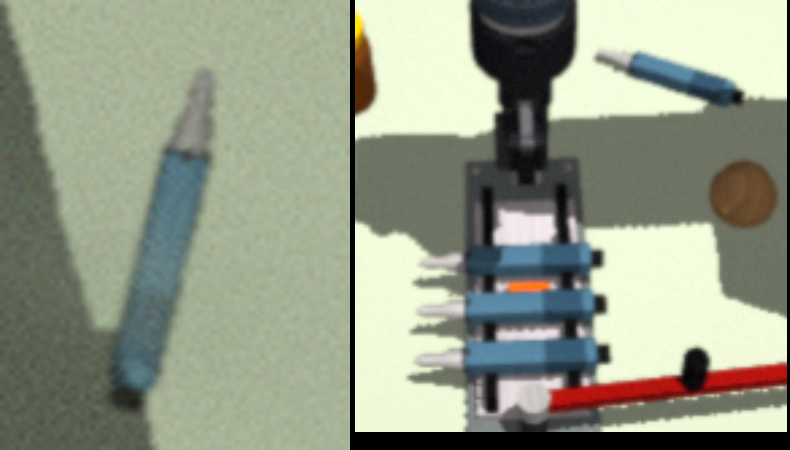

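Three are seated in the rack, at (530,260), (530,305) and (530,355). C's nose tip is at (204,70) in the left crop and its tail at (127,403).

Run:
```python
from p import *
j=load('top');B=lambda x,y,z:at(j,290+(x+.5)/5-.5,220+(y+.5)/5-.5,z)[:2]
a,b,e,f=B(204,70,.011),B(127,403,.011),B(187,152,.018),B(135,383,.018)
d=a-b;L=np.linalg.norm(d);d/=L;m=(a+b)/2-.015*d;yw=np.arctan2(d[1],d[0])
print(L,np.linalg.norm(e-f),m,(e+f)/2,yw)
c=(m+(e+f)/2)/2;t=np.pi+yw
legs((*c,.19,t),(*c,.026,t));print(c)
```

```text
0.1567024533392602 0.10759701187581391 [ 0.4567 -0.0929] [ 0.4565 -0.0936] -0.24533396103007726
t 60.85 p [0.5675 0.1807 0.1897] psi 3.356 q1,q6 [ 0.1674 -0.0468] F [ 0.0812 -0.5266 -0.3741] gap 0.0324 g 0.0
yaw 4.60 | shift [ 1.37  -9.756 -0.009]  rows>=10
yaw -0.00 | shift [0.    0.    5.467]  rows>=6
[ 0.4566 -0.0932]
```

Call:
jog_arm --targets '[0,0,0,0.92,0,0,0,0.92,0,0,0,0.92,0,0,0,0.92,0,0,0,0.92,0.12,-0.88,0,0,0.12,-0.88,0,0,0.12,-0.88,0,0,0.12,-0.88,0,0,0.12,-0.88,0,0,0.12,-0.88,0,0,0.13,-0.88,0,0,0.13,-0.88,0,0,0.13,-0.88,0,0,0.13,-0.88,0,0,0.13,-0.88,0,0,0,0,0,0,0,0,0,0]' --grip 0.5

```text
t: 63.1
eef_pos: [0.4564, -0.0907, 0.1878]
ee_rot: [-0.0, 0.123, 0.992, 0.0]
wrist_force: [-0.3, 0.2, 0.1]
finger_gap: 0.0428
gripper_force: 0.0
```

Run:
```python
from p import *
c=(.4566,-.0932);t=np.pi-.246
legs((*c,.19,t),(*c,.026,t))
```

```text
t 63.10 p [ 0.4564 -0.0907  0.1878] psi 2.895 q1,q6 [-0.377  -0.1308] F [-0.2582  0.1633  0.0745] gap 0.0428 g 0.0
yaw -0.00 | shift [-0.026 -0.079 -0.074]  rows>=1
yaw -0.00 | shift [0.    0.    5.467]  rows>=6
```

Call:
jog_arm --targets '[-0.02,-0.07,0.9,0,0,0,0.9,0,0,0,0.9,0,0,0,0.9,0,0,0,0.8,0,0,0,0.6,0,0,0,0.35,0,0,0,0,0,0,0,0,0]'

```text
t: 64.22
eef_pos: [0.457, -0.0932, 0.0283]
ee_rot: [0.0, 0.122, 0.992, -0.0]
wrist_force: [1.1, 0.0, -0.5]
finger_gap: 0.043
gripper_force: 0.0
```

Run:
```python
from p import *
c=(.4566,-.0932);t=np.pi-.246
legs((*c,.026,t))
```

```text
t 64.22 p [ 0.457  -0.0932  0.0283] psi 2.896 q1,q6 [-0.3814 -0.1359] F [ 1.1121  0.0168 -0.5103] gap 0.0430 g 0.0
yaw 0.01 | shift [ 0.014 -0.004  0.077]  rows>=1
```

Call:
jog_arm --targets '[0.01,0,0.07,0,0,0,0,0]'

```text
t: 64.47
eef_pos: [0.4564, -0.0932, 0.0259]
ee_rot: [0.0, 0.123, 0.992, -0.0]
wrist_force: [-0.9, 0.0, 0.0]
finger_gap: 0.0426
gripper_force: 0.0
```

Call:
jog_arm --targets '[0,0,0,0,0,0,0,0,0,0,0,0,0,0,0,0,0,0,0,0]' --grip 0.0 --newtons 60

```text
t: 65.1
eef_pos: [0.4564, -0.0933, 0.0261]
ee_rot: [0.0, 0.123, 0.992, -0.0]
wrist_force: [-2.2, 0.1, 6.0]
finger_gap: 0.0199
gripper_force: 58.8
```

Call:
jog_arm --targets '[0,0,-0.3,0,0,0,-0.6,0,0,0,-0.9,0,0,0,-0.9,0,0,0,-0.9,0,0,0,-0.9,0,0,0,-0.9,0,0,0,0,-0.92,0,0,0,-0.92,0,0,0,-0.92,0,0,0,-0.92,0,0,0,-0.92,0,0,0,0]'

```text
t: 66.72
eef_pos: [0.4561, -0.0931, 0.188]
ee_rot: [0.0, -0.107, 0.994, 0.0]
wrist_force: [0.6, 0.0, -1.3]
finger_gap: 0.0194
gripper_force: 59.2
```

Run:
```python
from p import *
r=rk(0,-.072);T=np.pi+YAW
legs((*r,.185,T),(*r,.0622,T))
```

```text
t 66.72 p [ 0.4561 -0.0931  0.188 ] psi 3.355 q1,q6 [-0.3819 -0.5955] F [ 0.6235  0.01   -1.3239] gap 0.0194 g 59.2
yaw -0.01 | shift [-5.54   6.531  0.1  ]  rows>=7
yaw -0.00 | shift [-0.     0.     4.093]  rows>=5
```

Call:
jog_arm --targets '[-0.61,0.72,0,0,-0.61,0.72,0,0,-0.61,0.72,0,0,-0.61,0.72,0,0,-0.61,0.72,0,0,-0.61,0.73,0,0,-0.61,0.73,0,0,-0.61,0.73,0,0,-0.61,0.73,0,0,0,0,0,0,0,0,0,0]'

```text
t: 68.1
eef_pos: [0.5753, 0.1327, 0.1876]
ee_rot: [-0.0, -0.106, 0.994, -0.0]
wrist_force: [-0.6, -0.3, -2.6]
finger_gap: 0.0201
gripper_force: 59.2
```

Run:
```python
from p import *
r=rk(0,-.072);T=np.pi+YAW
legs((*r,.1,T),(*r,.0622,T))
```

```text
t 68.10 p [0.5753 0.1327 0.1876] psi 3.355 q1,q6 [ 0.0848 -0.1284] F [-0.6283 -0.3338 -2.5804] gap 0.0201 g 59.2
yaw -0.01 | shift [-0.058  0.018  2.919]  rows>=3
yaw -0.00 | shift [-0.    0.    1.26]  rows>=2
```

Call:
jog_arm --targets '[-0.05,0.01,0.8,0,0,0,0.8,0,0,0,0.8,0,0,0,0.5,0,0,0,0,0,0,0,0.4,0,0,0,0.3,0,0,0,0.3,0,0,0,0,0]'

```text
t: 69.22
eef_pos: [0.5766, 0.1336, 0.0699]
ee_rot: [-0.001, -0.107, 0.994, 0.0]
wrist_force: [-0.5, 0.7, -1.3]
finger_gap: 0.0199
gripper_force: 59.2
```

Run:
```python
from p import *
r=rk(0,-.072);T=np.pi+YAW
legs((*r,.0622,T))
```

```text
t 69.22 p [0.5766 0.1336 0.0699] psi 3.356 q1,q6 [ 0.0859 -0.1283] F [-0.5348  0.6533 -1.3328] gap 0.0199 g 59.2
yaw 0.00 | shift [-0.009  0.001  0.256]  rows>=1
```

Call:
jog_arm --targets '[-0.01,0,0.1,0,0,0,0.1,0,0,0,0.08,0,0,0,0,0]'

```text
t: 69.72
eef_pos: [0.5774, 0.1337, 0.0623]
ee_rot: [0.0, -0.107, 0.994, 0.0]
wrist_force: [-0.5, 0.1, -1.5]
finger_gap: 0.0197
gripper_force: 59.2
```

Call:
jog_arm --targets '[0,0,0,0,0,0,0,0,0,0,0,0,0,0,-0.4,0,0,0,-0.8,0,0,0,-0.8,0,0,0,-0.9,0,0,0,-0.9,0,0,0,-0.4,0]' --grip 0.38

```text
t: 70.85
eef_pos: [0.5779, 0.1337, 0.1905]
ee_rot: [0.001, -0.107, 0.994, -0.0]
wrist_force: [0.2, 0.3, 0.7]
finger_gap: 0.0322
gripper_force: 0.0
```

Call:
jog_arm --targets '[0.8,0,0,0,0.8,0,0,0,0.8,0,0,0,0.8,0,0,0,0,-0.8,0,0,0,-0.8,0,0,0,-0.8,0,0,0,-0.8,0,0]'

```text
t: 71.85
eef_pos: [0.5038, 0.0187, 0.1881]
ee_rot: [-0.0, -0.107, 0.994, 0.0]
wrist_force: [0.4, 0.1, 0.1]
finger_gap: 0.0323
gripper_force: 0.0
```

Run:
```python
from p import *
legs()
j=snap('top','top7.png');i=snap('side','side7.png')
a=cv2.resize(i['pixels'][210:350,220:370],None,fx=2.7,fy=2.7,interpolation=cv2.INTER_CUBIC);b=cv2.resize(j['pixels'][160:310,110:250],None,fx=2.75,fy=2.75,interpolation=cv2.INTER_CUBIC)
c=np.zeros((415,800,3),np.uint8);c[:b.shape[0],:b.shape[1]]=b;c[:a.shape[0],390:390+a.shape[1]]=a
cv2.imwrite('pics/c7.png',cv2.convertScaleAbs(c,alpha=1.4))
```

```text
t 71.85 p [0.5038 0.0187 0.1881] psi 3.356 q1,q6 [-0.1294 -0.3438] F [0.408  0.0805 0.0658] gap 0.0323 g 0.0
```

View pics/c7.png

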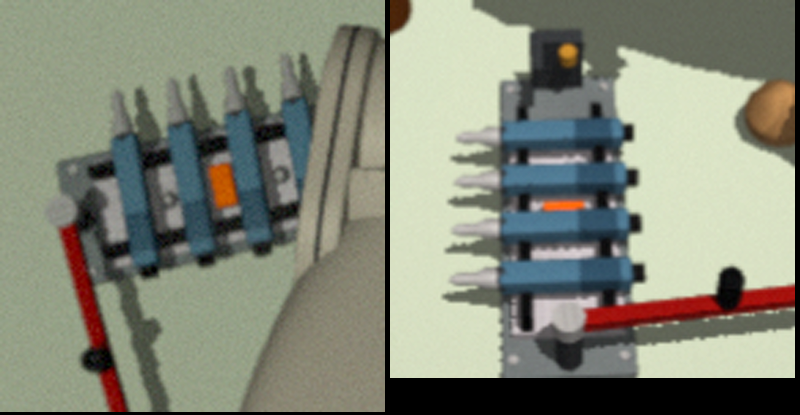

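All four lie in their own notch pairs, noses away and bodies centred. The top view shows the knob at (97,358).

Run:
```python
from p import *
j=load('top');k=at(j,110+97.5/2.75-.5,160+358.5/2.75-.5,.108)[:2]
d=k-H;print(k,np.linalg.norm(d),np.arctan2(-d@X,-d@Y))
i=load('side');k2=at(i,220+(731-390)/2.7,210+(272)/2.7,.108)[:2];d=k2-H;print(k2,np.linalg.norm(d),np.arctan2(-d@X,-d@Y))
th=1.51;kk=knob(th)
legs((*kk,.19,-1.357-th),(*kk,.102,-1.357-th))
```

```text
[0.4175 0.2872] 0.12377906113864708 1.4648768669226846
[0.4159 0.2851] 0.12597107869882068 1.4530789900790078
t 71.95 p [0.5042 0.0178 0.188 ] psi 3.354 q1,q6 [-0.1309 -0.3431] F [0.0788 0.08   0.5958] gap 0.0326 g 0.0
yaw -0.62 | shift [ 0.392  9.613 -0.066]  rows>=10
yaw -0.00 | shift [-0.     0.     2.933]  rows>=3
```

Call:
jog_arm --targets '[0,0,0,-0.55,0,0,0,-0.52,0,0.85,0,0,0,0.85,0,0,0,0.85,0,0,0,0.85,0,0,0,0.85,0,0,0,0.85,0,0,0,0.85,0,0,0,0.85,0,0,0,0.85,0,0,0,0.85,0,0,0,0.85,0,0,0,0,0,0,0,0,0,0]' --grip 0.5

```text
t: 73.82
eef_pos: [0.4151, 0.2855, 0.1882]
ee_rot: [-0.0, -0.16, 0.987, -0.0]
wrist_force: [-0.2, -0.5, -0.2]
finger_gap: 0.0426
gripper_force: 0.0
```

Run:
```python
from p import *
th=1.46;kk=knob(th)
legs((*kk,.19,-1.357-th),(*kk,.102,-1.357-th))
```

```text
t 73.83 p [0.4151 0.2855 0.1882] psi 3.463 q1,q6 [0.4359 0.114 ] F [-0.2092 -0.5475 -0.1864] gap 0.0426 g 0.0
yaw -0.03 | shift [-0.055  0.007 -0.061]  rows>=1
yaw -0.00 | shift [-0.     0.     2.933]  rows>=3
```

Call:
jog_arm --targets '[-0.05,0,0.9,0,0,0,0.9,0,0,0,0.7,0,0,0,0.37,0,0,0,0,0]'

```text
t: 74.45
eef_pos: [0.4168, 0.2856, 0.1019]
ee_rot: [-0.0, -0.16, 0.987, -0.0]
wrist_force: [0.2, 0.3, 0.2]
finger_gap: 0.0427
gripper_force: 0.0
```

Call:
jog_arm --targets '[0,0,0,-0.25,0,0,0,0,0,-0.208,0,-0.5,0,-0.208,0,-0.5,0,-0.208,0,-0.5,0,-0.208,0,-0.5,0,-0.208,0,-0.5,0,-0.208,0,-0.5,0,-0.208,0,-0.5,0,-0.208,0,-0.5,0,-0.208,0,-0.5,0,-0.208,0,-0.5]' --grip 0.36

```text
t: 75.95
eef_pos: [0.4505, 0.2342, 0.1027]
ee_rot: [0.001, -0.411, 0.911, 0.0]
wrist_force: [0.2, -0.4, 0.2]
finger_gap: 0.0308
gripper_force: 0.3
```

Run:
```python
from p import *
th=.96;kk=knob(th)
legs((*kk,.102,-1.357-th))
d=read_state()['eef_pos'][:2]-H;print('tcp th',np.arctan2(-d@X,-d@Y),np.linalg.norm(d))
```

```text
t 75.95 p [0.4505 0.2342 0.1027] psi 3.990 q1,q6 [ 0.3138 -0.5342] F [ 0.182  -0.3938  0.1957] gap 0.0308 g 0.3
yaw 0.23 | shift [0.005 0.01  0.025]  rows>=1
tcp th 0.9574868454126101 0.1248566893821013
```

Tracking the arc closely; on to about 0.16.

Call:
jog_arm --targets '[0,-0.208,0,-0.5,0,-0.208,0,-0.5,0,-0.208,0,-0.5,0,-0.208,0,-0.5,0,-0.208,0,-0.5,0,-0.208,0,-0.5,0,-0.208,0,-0.5,0,-0.208,0,-0.5,0,-0.208,0,-0.5,0,-0.208,0,-0.5,0,-0.208,0,-0.5,0,-0.208,0,-0.5,0,-0.208,0,-0.5,0,-0.208,0,-0.5,0,-0.208,0,-0.5,0,-0.208,0,-0.5,0,0,0,0]'

```text
t: 78.08
eef_pos: [0.542, 0.2009, 0.1025]
ee_rot: [-0.0, 0.733, -0.68, 0.0]
wrist_force: [-1.0, -0.3, -0.1]
finger_gap: 0.0307
gripper_force: 0.0
```

Run:
```python
from p import *
th=.16;kk=knob(th)
legs((*kk,.102,-1.357-th))
d=read_state()['eef_pos'][:2]-H;print('tcp th',np.arctan2(-d@X,-d@Y),np.linalg.norm(d))
```

```text
t 78.08 p [0.542  0.2009 0.1025] psi -1.496 q1,q6 [ 0.2098 -1.4361] F [-1.003  -0.311  -0.0932] gap 0.0307 g 0.0
yaw 0.21 | shift [-0.016  0.005  0.018]  rows>=1
tcp th 0.1587709791579961 0.12547401126471427
```

Call:
jog_arm --targets '[0,-0.15,0,-0.3,0,-0.15,0,-0.3,0,-0.15,0,-0.3,0,-0.12,0,-0.3,0,-0.12,0,-0.3,0,0,0,0]'

```text
t: 78.82
eef_pos: [0.559, 0.2034, 0.1019]
ee_rot: [0.002, 0.783, -0.622, -0.002]
wrist_force: [-14.4, -0.8, 9.1]
finger_gap: 0.031
gripper_force: 7.3
```

Call:
jog_arm --targets '[0,-0.06,0,0,0,-0.05,0,0,0,0,0,0]'

```text
t: 79.2
eef_pos: [0.5606, 0.2035, 0.1018]
ee_rot: [0.004, 0.783, -0.622, -0.003]
wrist_force: [-20.5, -4.3, 13.8]
finger_gap: 0.0308
gripper_force: 11.0
```

Run:
```python
from p import *
th=0;kk=knob(th)
legs((*kk,.102,-1.357-th))
d=read_state()['eef_pos'][:2]-H;print('tcp th',np.arctan2(-d@X,-d@Y),np.linalg.norm(d))
```

```text
t 79.20 p [0.5606 0.2035 0.1018] psi -1.344 q1,q6 [ 0.2077 -1.59  ] F [-20.4665  -4.263   13.8001] gap 0.0308 g 11.0
yaw 0.13 | shift [-0.008 -0.035 -0.007]  rows>=1
tcp th 0.00844565460099636 0.12523604403701713
```

```bash
cat >> p.py <<'E'
def bar(f='sideb.png',new=True,name='side'):
    if new: i=snap(name,f)
    else: i=load(name);i['pixels']=cv2.imread('pics/'+f)
    h=cv2.cvtColor(i['pixels'],cv2.COLOR_BGR2HSV)
    m=(cv2.inRange(h,(0,170,50),(4,255,255))|cv2.inRange(h,(172,170,50),(180,255,255)))
    n,l,st,ce=cv2.connectedComponentsWithStats(m)
    P=[]
    for b,a in zip(*np.nonzero(m)):
        p=at(i,a,b,.075)[:2]-H
        if np.linalg.norm(p)<.28: P.append(p)
    P=np.array(P);r=np.linalg.norm(P,axis=1);th=np.arctan2(-P@X,-P@Y)
    for lo,hi in((.03,.1),(.15,.2),(.2,.26)):
        q=(r>lo)&(r<hi);print(lo,q.sum(),th[q].mean() if q.any() else None, end=' | ')
    print()
E
python3 - <<'E'
from p import *
bar('side0.png',False);bar('side7.png',False);bar('sideb.png');bar('top0.png',False,'top');bar('topb.png',True,'top')
i=cv2.imread('pics/sideb.png');a=cv2.resize(i[210:350,220:370],None,fx=4,fy=4,interpolation=cv2.INTER_CUBIC);cv2.imwrite('pics/s8.png',cv2.convertScaleAbs(a,alpha=1.4))
E
```

```text
0.03 177 0.3340245563538926 | 0.15 90 0.33916702104449464 | 0.2 90 0.3396672817708061 | 
0.03 251 1.5421009177678948 | 0.15 169 1.4995198249237334 | 0.2 172 1.496320313425482 | 
0.03 167 0.05232674785864477 | 0.15 34 0.060216899951134044 | 0.2 0 None | 
0.03 174 0.33168727836587264 | 0.15 111 0.3357141732905625 | 0.2 100 0.33660066497041913 | 
0.03 0 None | 0.15 48 0.05799937132186491 | 0.2 44 0.06093411071569818 |
```

Call:
jog_arm --targets '[0,0.03,-0.15,0,0,0,0,0]'

```text
t: 79.55
eef_pos: [0.5607, 0.2035, 0.1051]
ee_rot: [0.003, 0.783, -0.623, -0.003]
wrist_force: [-13.5, -2.9, -0.1]
finger_gap: 0.0306
gripper_force: 7.0
```

Call:
jog_arm --targets '[0,-0.06,0,0,0,0,0,0]'

```text
t: 79.8
eef_pos: [0.5613, 0.2036, 0.1049]
ee_rot: [0.004, 0.783, -0.623, -0.003]
wrist_force: [-18.3, -4.6, 2.7]
finger_gap: 0.031
gripper_force: 9.6
```

Run:
```python
from p import *
legs();bar();bar('topb.png',True,'top');print(read_state()['moment'])
```

```text
t 79.80 p [0.5613 0.2036 0.1049] psi -1.344 q1,q6 [ 0.2076 -1.59  ] F [-18.2923  -4.6303   2.6655] gap 0.0310 g 9.6
0.03 169 0.045768068277397926 | 0.15 39 0.056439710317884674 | 0.2 0 None | 
0.03 0 None | 0.15 59 0.05777723215203063 | 0.2 44 0.05733496094688635 | 
[-0.9731  3.7676  0.0896]
```

Call:
jog_arm --targets '[0,-0.07,0,0,0,0,0,0]'

```text
t: 80.15
eef_pos: [0.5654, 0.204, 0.1052]
ee_rot: [0.003, 0.782, -0.623, -0.002]
wrist_force: [-7.1, -3.9, -5.0]
finger_gap: 0.0307
gripper_force: 3.9
```

Call:
jog_arm --targets '[0,-0.05,0,0,0,0,0,0]'

```text
t: 80.4
eef_pos: [0.5688, 0.2049, 0.1059]
ee_rot: [0.001, 0.782, -0.623, -0.001]
wrist_force: [-5.7, -2.0, -3.7]
finger_gap: 0.0308
gripper_force: 2.6
```

Run:
```python
from p import *
legs();bar();bar('topb.png',True,'top');s=read_state();print(s['moment'],s['tau'],s['joint_velocities'])
```

```text
t 80.40 p [0.5688 0.2049 0.1059] psi -1.345 q1,q6 [ 0.2073 -1.5896] F [-5.6506 -1.9709 -3.6733] gap 0.0308 g 2.6
0.03 166 -0.02611326322241041 | 0.15 38 -0.006742170636525621 | 0.2 0 None | 
0.03 0 None | 0.15 60 -0.002975128825135793 | 0.2 33 -0.005603951376474424 | 
[-0.5521  0.8381  0.0168] [  0.487  -67.4946  35.6863  -1.8176   0.4541   0.0297] [-0.0015  0.001  -0.0017  0.0017  0.0011  0.0014]
```

The bar has snapped home (about 0 rad). I'll centre the fingers, open, lift clear and take the last look.

Call:
jog_arm --targets '[0,0.15,0,0,0,0,0,0,0,0,0,0,0,0,-0.6,0,0,0,-0.9,0,0,0,-0.9,0,0,0,-0.9,0,0,0,-0.9,0]' --grip 0.5

```text
t: 81.5
eef_pos: [0.5654, 0.2043, 0.2338]
ee_rot: [-0.0, 0.782, -0.623, 0.0]
wrist_force: [1.0, -0.3, 0.9]
finger_gap: 0.0427
gripper_force: 0.0
```

Call:
jog_arm --targets '[0.8,0,0,0,0.8,0,0,0,0.8,0,0,0,0.8,0,0,0,0.8,0,0,0,0.8,0,0,0,0.8,0,0,0,0.8,0,0,0,0.8,0,0,0,0.8,0,0,0,0.8,0,0,0,0.8,0,0,0,0,0,0,0,0,0,0,0]'

```text
t: 83.25
eef_pos: [0.6296, -0.0765, 0.2326]
ee_rot: [-0.0, 0.782, -0.623, -0.0]
wrist_force: [0.0, -0.9, -0.1]
finger_gap: 0.0428
gripper_force: 0.0
```

Run:
```python
from p import *
legs();bar();bar('topb.png',True,'top')
i=cv2.imread('pics/sideb.png');j=cv2.imread('pics/topb.png')
a=cv2.resize(i[150:350,200:380],None,fx=2.2,fy=2.2,interpolation=cv2.INTER_CUBIC);b=cv2.resize(j[90:310,110:400],None,fx=1.38,fy=2*.69,interpolation=cv2.INTER_CUBIC)
c=np.zeros((440,800,3),np.uint8);c[:b.shape[0],:b.shape[1]]=b;c[:a.shape[0],402:402+a.shape[1]]=a
cv2.imwrite('pics/c9.png',cv2.convertScaleAbs(c,alpha=1.4))
```

```text
t 83.25 p [ 0.6296 -0.0765  0.2326] psi -1.346 q1,q6 [-0.2533 -2.0492] F [ 0.0297 -0.8987 -0.1007] gap 0.0428 g 0.0
0.03 167 -0.02468694025370118 | 0.15 76 -0.012605637506045642 | 0.2 95 -0.009134143482556742 | 
0.03 169 -0.013414151471847912 | 0.15 128 -0.0055990357329137475 | 0.2 123 -0.005516254450242239 |
```

View pics/c9.png

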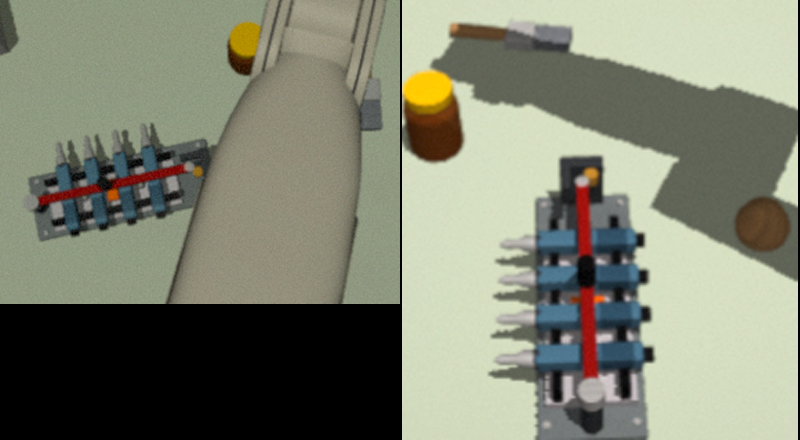

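The bar is shut, its end held by the roller at (590,175). All four pieces lie beneath it, the bystanders haven't moved and the robot is clear, so I'll hand in.

```bash
python3 -c "
from station import *
print(finish_job())"
```

```text
the job is handed in; nothing more can be done
None
```

I handed the job in at about 83 s: the tray is seated on its pegs, all four handpieces lie centred in their own notch pairs with noses away, the keeper bar is shut in its catch, and the jar, nut and brush look undisturbed in the last pictures.

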